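# Ready the spray corner: extractor, hooked weights, toppled tins

## Robot

A 6-joint arm with a two-finger parallel gripper is mounted at the origin on the work surface. World frame = base frame: x ahead of the robot, y to its left, z up, the work surface at z = 0. Lengths are in m, angles in rad, forces in N, time in s.
With the tool pointing down it reaches from about 0.225 to 0.875 m from the base axis. Payload 3.4 kg.
Tool frame: the origin (TCP) lies on the centre line of the jaws, within the pads' length; the fingertips stand 17 mm ahead of it and the grasp point (between the pads) lies 2 mm behind it; z points along the fingers, y is the line along which they close (so a half turn about z gives the same grasp; the last joint's range is limited). The gripper opens to 85 mm and grips with 20 to 120 N. Pads are 22 mm wide; open, the fingers measure 114 mm over their backs; the gripper's body (76 mm by 85 mm) begins 54 mm behind the grasp point. The pads swing forward as they close: fully open they stand 13 mm farther back than shut.
Start: joints at [-1.221, 0.276, 1.505, -0, 1.361, -0.121], TCP at [0.261, -0.512, 0.218] pointing down, gripper open.
Joint ranges: [-2.89, 2.89], [-0.75, 2.08], [0.22, 2.7], [-1.18, 4.32], [0.11, 2.71], [-2.7, 2.7]. Speed limits (rad/s): [2.57, 2.57, 3.14, 3.14, 3.14, 3.14].

## Interface

Orientations are given as a unit quaternion [w, x, y, z].
In Python, from rig import manip gives the robot as it stands.
- The arm moves only by the tool move_arm, never from a script. Its argument "steps" is one flat list of numbers, 7 for each row, row after row: the turn, a rotation vector about the world's x, y, z normalised to -1 to 1, where 1 is 360 degrees, then the shift along the world's x, y, z normalised to -1 to 1, where 1 is 1 m, then the opening, from -1 (shut) to 1 (fully open). A call has exactly 10 rows; each row is the pose to reach, as a shift and turn from the pose commanded when the call began, turning the shorter way round; what a row does not reach only later rows make up. A row lasts 1/10 s, in which the tool goes at most 50 mm and 8.59 degrees, less where a joint would pass 70% of its speed; a pose out of reach is approached as far as the arm can. A call with a number of a shift or a turn outside -1 to 1 is refused whole. A call with a gripper value outside its range is refused whole. The fingers move at their own pace and stop on an object; "squeeze" is the grip in N (left out, the last holds). Time passes only in rows, so rows that repeat a pose let the fingers close, or fill a call up. It gives the time, the measured TCP pose, the force, the opening and the grip force at its end, in the units of the state.
- manip.get_state(): the state, without advancing time (a new reading comes with each control period).
- manip.get_image(name): name is "scene" or "side" or "wrist"; returns a dict with "pixels" (384x512x3 uint8, blue, green, red), "fx", "fy", "cx", "cy" (pixels), "R" (3x3) and "t" (3): a world point X has camera coordinates R X + t. Camera axes: x right, y down, z forward; pixel columns grow to the right and rows downward; lengths in m; the calibration is good to about 2 mm. A picture is of the moment at which its call begins. There is no depth.
- manip.sign_off(): hands the job in; it is judged then, once.
The state is a dict: "clock": time; "qpos": joint angles; "qd": joint speeds; "effort": joint torques, N m; "position": TCP position; "ee_rot": TCP orientation; "contact_force": force on the tool from outside, world axes, zero at the start; "moment": the same for the moment, N m; "width": finger opening in m; "gripper_force": force on a finger pad.
Only numpy, scipy, OpenCV 4.12 (cv2) and the standard library are available. Lean on these libraries where they do the work, as an engineer would, in place of code of your own. Each camera call takes 0.05 s, during which the arm holds its last target. There are 200 camera calls.

## Task

Get this corner of the bench ready for spraying. First turn the extractor's selector to the detent marked with the long white bar; then take both weights off their safety hooks (push the rung back against the sprung keeper until it clears the hook's lip, then lift out, without wrenching the hook) and stand them upright on the small plywood spray board, and stand every toppled tin upright in the lane between the two dark strips of the long grey board. Every tin must be standing there when you finish. Do not knock over a weight, and leave the tape measure and the mug alone.

Things in the scene. Friction and masses are not known exactly. Their poses are not given: they have to be found in the camera images.
- selector (a joint): black bar knob (bar 50 x 14 mm, 24 mm tall, white pointer line at one end) on a grey box 100 (x) x 90 x 40 mm. Angle in rad, growing clockwise from above; at 0 the pointer points along the box's +x. Snaps into detents at -1.05, -0.35, 0.35, 1.05; the one at 0.35 has the long white bar, the others small dots. Turning takes about 0.1 N m
- dial (a point): on the selector's axis, at mid-height of the bar grip (its top is 12 mm above, the box's top 21 mm below); axes of the box: z up
- rack: fixed grey rack with two steel safety hooks 130 mm apart along own y, open to own -x (robot side). Origin on the table, below the middle between the hook points. To leave a hook, a rung's centre goes back to 16 to 25 mm behind the hook point (+x), up to 28 to 60 mm above the arm's top, then forward (-x) off the tip. Posts at own x +75 to +99 mm, foot plate 12 mm thick from +42 mm
- hook1 (a point): hook1: point on top of its arm where the rung rests, 65 mm to own +y of the rack's middle, 130 mm above the table; axes as the rack's. The hook's tip has its inner face at x = -5 mm, its front at -17 mm; a lip curls back over the rung from 15 to 23 mm above the arm, to x = +9 mm. The arm is 14 mm wide (y), 12 mm thick; the shank at x +39 to +51 mm rises 50 mm above it
- hook2 (a point): hook2: point on top of its arm where the rung rests, 65 mm to own -y of the rack's middle, 130 mm above the table; axes as the rack's. The hook's tip has its inner face at x = -5 mm, its front at -17 mm; a lip curls back over the rung from 15 to 23 mm above the arm, to x = +9 mm. The arm is 14 mm wide (y), 12 mm thick; the shank at x +39 to +51 mm rises 50 mm above it
- keeper1 (a joint): steel keeper leaf of hook1: angle swung open (rad), 0 closed to 0.75. Hinged at the shank 33 mm behind and 42 mm above the hook point, it slopes down to the front behind the lip; a light spring (2 to 4 N at the rung) shuts it. Pushing the rung back (best lifted 2 to 5 mm off the arm first) opens it; clear of the rung's way up at about 0.35
- keeper2 (a joint): steel keeper leaf of hook2: angle swung open (rad), 0 closed to 0.75. Hinged at the shank 33 mm behind and 42 mm above the hook point, it slopes down to the front behind the lip; a light spring (2 to 4 N at the rung) shuts it. Pushing the rung back (best lifted 2 to 5 mm off the arm first) opens it; clear of the rung's way up at about 0.35
- weight1: steel weight, about 0.6 kg, 200 mm tall: block 50 (own x) x 66 (own y) x 28 mm; on it a flat ladder bail: side bars at own y +-27 mm, a round rung (8 mm, along own y, centre 104 mm up) that hangs on hook1, a flat grip bar on top (10 mm in own x, 64 in own y, 180 to 200 mm up). Origin: centre of underside, own z up. Starts with own x along the rack's, underside 30 mm above the table.
- weight2: steel weight, about 0.6 kg, 200 mm tall: block 50 (own x) x 66 (own y) x 28 mm; on it a flat ladder bail: side bars at own y +-27 mm, a round rung (8 mm, along own y, centre 104 mm up) that hangs on hook2, a flat grip bar on top (10 mm in own x, 64 in own y, 180 to 200 mm up). Origin: centre of underside, own z up. Starts with own x along the rack's, underside 30 mm above the table.
- board: fixed plywood spray board on the table in front of the rack, 120 (own x) x 210 (own y) x 12 mm thick; origin at the centre of its underside, own z up
- lane: fixed long grey board, 200 (own x) x 460 (own y) x 12 mm thick; origin at the centre of its underside, own z up. Two dark strips run the whole length along own y at own x = +-45 mm (flush with the top); the lane is the band between them. Five places for tins along own y, 96 mm apart from -192 to +192 mm.
- tin1: rectangular metal tin, section 46 (own x) x 48 (own y) mm, body 128 mm tall, round black cap 28 mm across on top (150 mm overall), about 0.25 kg. Origin: centre of its underside; own z runs up to the cap. At the start it lies toppled across the lane on a 48 mm wide face, cap towards the robot or away. May be absent.
- tin2: rectangular metal tin, section 46 (own x) x 48 (own y) mm, body 128 mm tall, round black cap 28 mm across on top (150 mm overall), about 0.25 kg. Origin: centre of its underside; own z runs up to the cap. At the start it lies toppled across the lane on a 48 mm wide face, cap towards the robot or away. May be absent.
- tin3: rectangular metal tin, section 46 (own x) x 48 (own y) mm, body 128 mm tall, round black cap 28 mm across on top (150 mm overall), about 0.25 kg. Origin: centre of its underside; own z runs up to the cap. At the start it lies toppled across the lane on a 48 mm wide face, cap towards the robot or away. May be absent.
- tin4: rectangular metal tin, section 46 (own x) x 48 (own y) mm, body 128 mm tall, round black cap 28 mm across on top (150 mm overall), about 0.25 kg. Origin: centre of its underside; own z runs up to the cap. At the start it lies toppled across the lane on a 48 mm wide face, cap towards the robot or away. May be absent.
- mate: rectangular metal tin, section 46 (own x) x 48 (own y) mm, body 128 mm tall, round black cap 28 mm across on top (150 mm overall), about 0.25 kg. Origin: centre of its underside; own z runs up to the cap. Stands upright in the lane from the start and must stand there at the end.
- tape: bystander: black tape measure, 65 x 30 x 58 mm; origin under its centre
- mug: bystander: white mug, 76 mm across, 85 mm tall; origin under its centre
Mind the look-alikes: they are no part of the job. Leave any purple or yellow look-alike of the tin4 alone. Leave any blue look-alike of the tin2 alone.

How it is judged:
On the way:
1. the selector rests in the detent with the long white bar, fingers off it (value of joint selector between 0.2 and 0.5 rad and contact force between the fingers and panel below 0.5 N), for 0.4 s.
At the end, for the whole second after the job is handed in: selector within 0.15 rad of 0.35; both weights upright (5 deg), at rest on the spray board, centres within 50 mm (own x) and 95 mm (own y) of its centre; all tins, the first-standing one too, upright (5 deg), at rest on the lane board, centres within 27 mm of its middle line (value of joint selector between 0.2 and 0.5 rad and angle between each of weight1, weight2, tin1, tin2, tin3, tin4, mate's own z axis and vertical below 0.08 rad and linear speed of each of weight1, weight2, tin1, tin2, tin3, tin4, mate below 0.02 m/s and x of weight1 in the frame of board between -0.05 and 0.05 m and y of weight1 in the frame of board between -0.095 and 0.095 m and z of weight1 in the frame of board between 0.006 and 0.018 m and x of weight2 in the frame of board between -0.05 and 0.05 m and y of weight2 in the frame of board between -0.095 and 0.095 m and z of weight2 in the frame of board between 0.006 and 0.018 m and x of tin1 in the frame of lane between -0.027 and 0.027 m and y of tin1 in the frame of lane between -0.225 and 0.225 m and z of tin1 in the frame of lane between 0.006 and 0.018 m and x of tin2 in the frame of lane between -0.027 and 0.027 m and y of tin2 in the frame of lane between -0.225 and 0.225 m and z of tin2 in the frame of lane between 0.006 and 0.018 m and x of tin3 in the frame of lane between -0.027 and 0.027 m and y of tin3 in the frame of lane between -0.225 and 0.225 m and z of tin3 in the frame of lane between 0.006 and 0.018 m and x of tin4 in the frame of lane between -0.027 and 0.027 m and y of tin4 in the frame of lane between -0.225 and 0.225 m and z of tin4 in the frame of lane between 0.006 and 0.018 m and x of mate in the frame of lane between -0.027 and 0.027 m and y of mate in the frame of lane between -0.225 and 0.225 m and z of mate in the frame of lane between 0.006 and 0.018 m); the robot touches nothing.
It fails at once if a weight is knocked over (angle between any of weight1, weight2's own z axis and vertical above 0.6 rad).
It fails at once if a hook is wrenched: more than 60 N between a weight and the rack (contact force between any of weight1, weight2 and rack above 60 N).
It fails at once if a bystander is shifted by more than 5 cm (distance of any of tape, mug from where it was at the start of the episode above 0.05 m).
Of tin1, tin2, tin3, tin4 only 3 to 4 are there at a start; the rules pass over those that are not, and their reading is None.
At some moment in a run one of tin1, tin2, tin3, tin4 may be knocked a few centimetres aside while the robot is not near it.
It also fails if it takes over 210 s, if anything falls off the work surface, if the arm or the gripper's body presses on something with over 40 N, if the wrist force passes 120 N, or if a joint passes its speed limit or range.

## Working session

There is one attempt and no reset: what is moved stays moved. The work goes in short steps, Python scripts to look and compute and a tool call to move; the robot and the scene stay as the last step left them, time stands still between calls to the robot, and variables do not carry over. Pictures are saved under pics/ and viewed, at most 14 in all, crops included, and the job is handed in when it is done.

Besides the shell and the picture viewer there is one more tool, called as name(argument=value, ...), one argument or row to a line, values as JSON. move_arm: Moves the arm, as the interface text tells. Scaled input: -1 to 1 covers 1 m each way for a shift and 360 degrees each way for a turn. Its arguments: {"type":"object","properties":{"steps":{"type":"array"},"squeeze":{"type":"number"}},"required":["steps"]}

```bash
mkdir -p pics
cat > h.py <<'E'
import numpy as np, cv2, pickle
from rig import manip
def grab(n,tag):
    d=manip.get_image(n); d={k:np.array(v) if k in('R','t','pixels') else v for k,v in d.items()}
    pickle.dump(d,open(f'pics/{tag}.pkl','wb')); return d
def load(tag): return pickle.load(open(f'pics/{tag}.pkl','rb'))
def ray(d,u,v):
    c=-d['R'].T@d['t']; r=d['R'].T@np.array([(u-d['cx'])/d['fx'],(v-d['cy'])/d['fy'],1]); return c,r
def atz(d,u,v,z):
    c,r=ray(d,u,v); return c+r*(z-c[2])/r[2]
def proj(d,X):
    p=d['R']@np.array(X)+d['t']; return np.array([d['fx']*p[0]/p[2]+d['cx'],d['fy']*p[1]/p[2]+d['cy']])
def crop(d,x0,y0,x1,y1,s,fn): cv2.imwrite(fn,cv2.resize(d['pixels'][y0:y1,x0:x1],None,fx=s,fy=s,interpolation=cv2.INTER_CUBIC))
E
python3 - <<'E'
from h import *
for n in('scene','side','wrist'):
    d=grab(n,n+'0'); print(n,d['fx'],-d['R'].T@d['t'],d['R'].tolist())
crop(load('scene0'),0,0,512,384,1.56,'pics/scene0.png')
crop(load('side0'),0,0,512,384,1.56,'pics/side0.png')
print(manip.get_state())
E
```

```text
scene 433.2056389438047 [1.4675887  0.32736974 0.87514985] [[-0.3225776937956737, 0.946414786844499, -0.015578276783590304], [0.5799244735150616, 0.18460156892773574, -0.7934795937941295], [-0.7480850462906895, -0.26499304140203384, -0.6083974453634374]]
side 348.4192096480408 [0.42215029 0.68405367 0.90417456] [[-0.9729667830083499, -0.23040051000952785, 0.0158506829421329], [-0.18074814090732944, 0.7169699657494147, -0.6732638247907184], [0.14375586499662105, -0.6579283191964247, -0.7392324249371375]]
wrist 342.3330374140031 [ 0.32350478 -0.48021799  0.3737209 ] [[0.45386394363389065, -0.8910705021029782, -0.0009385899211575187], [-0.8565592963121831, -0.43657559414373126, 0.2751507268738849], [-0.24558846180199856, -0.12407703607032045, -0.9614006430982527]]
{'clock': 0.15, 'qpos': array([-1.22099405e+00,  2.76474081e-01,  1.50585130e+00, -3.00471798e-06,
        1.36071109e+00, -1.20979926e-01]), 'qd': array([-6.35717711e-04, -1.01495458e-03, -4.99412672e-03,  1.33168843e-03,
        5.30746865e-07, -1.83891083e-04]), 'effort': array([ 2.70217824e-04, -4.17146122e+01, -2.46032453e+01, -1.66034151e-04,
        7.71722174e-03,  1.33999828e-05]), 'position': array([ 0.2606701 , -0.51204837,  0.21742098]), 'ee_rot': array([-7.17021284e-04,  9.72422875e-01,  2.33223564e-01, -8.38738449e-05]), 'contact_force': array([0.39174359, 1.21069297, 0.32077376]), 'moment': array([0.02249125, 0.00958795, 0.01243412]), 'gripper_force': 0.0, 'width': 0.08515996967991132}
```

View pics/scene0.png

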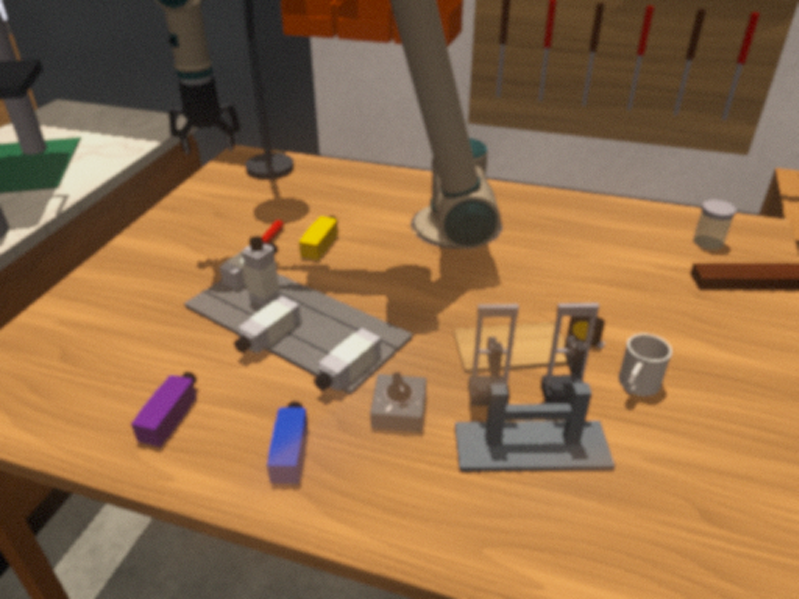

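View pics/side0.png

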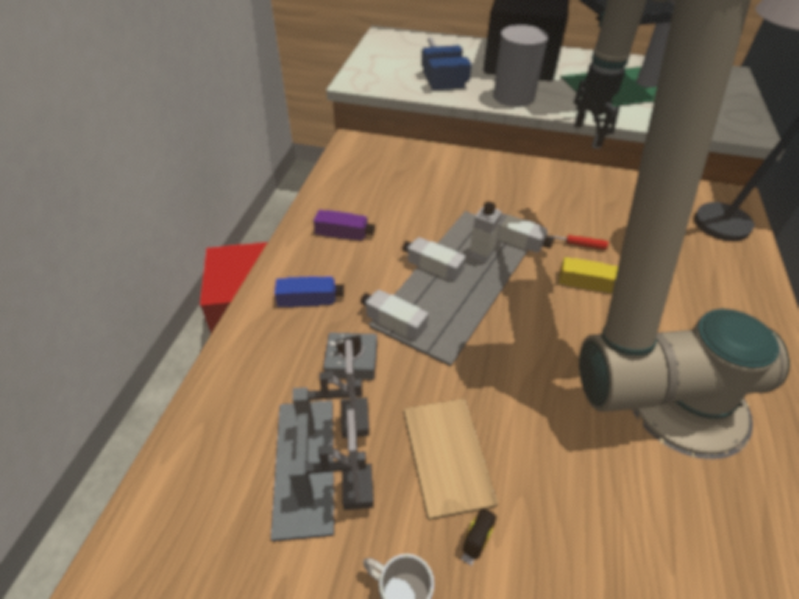

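Run:
```python
from h import *
crop(load('side0'),220,120,380,240,5,'pics/c1.png')
crop(load('side0'),165,205,325,325,5,'pics/c2.png')
crop(load('scene0'),230,185,390,305,5,'pics/c3.png')
```

```text
(no output)
```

View pics/c1.png

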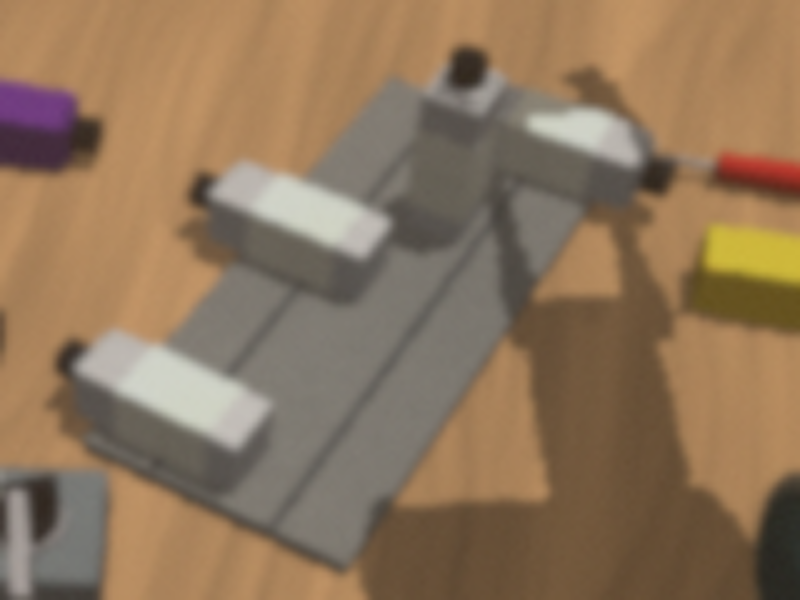

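View pics/c2.png

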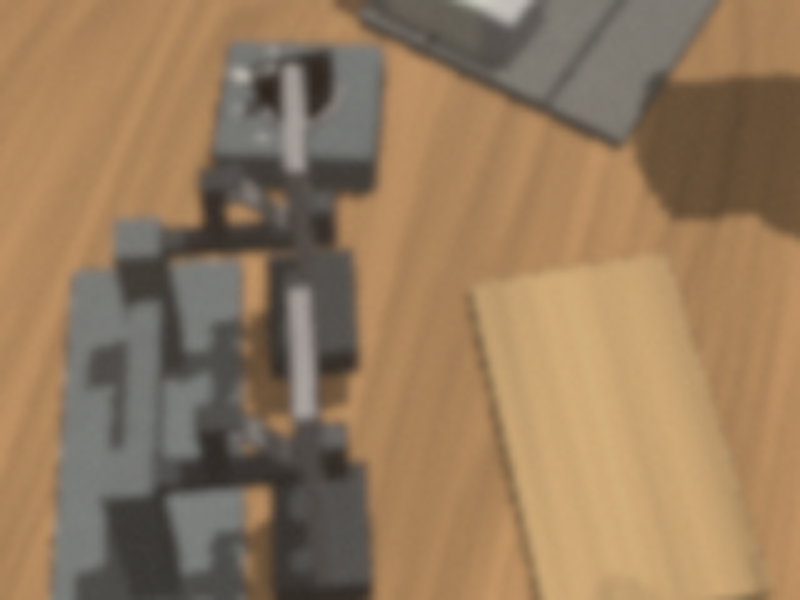

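View pics/c3.png

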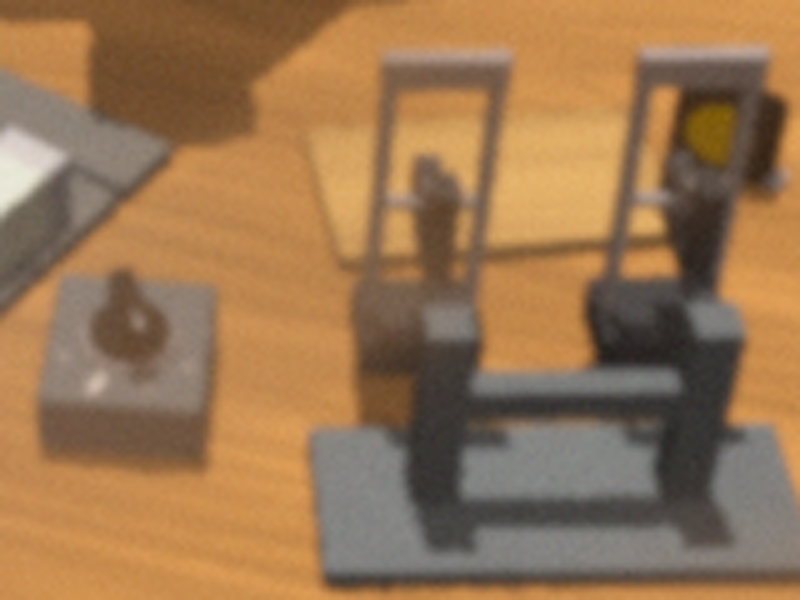

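Run:
```python
from h import *
s=load('side0');c=load('scene0');np.set_printoptions(precision=4,suppress=True)
A=lambda x,y:(220+x/5,120+y/5);B=lambda x,y:(165+x/5,205+y/5);C=lambda x,y:(230+x/5,185+y/5)
def P(n,d,f,z,pts):
    q=np.array([atz(d,*f(*p),z)[:2] for p in pts]);print(n,q.tolist() if 0 else q.round(4).tolist(),'mean',q.mean(0))
F=lambda x,y:(x/1.5625,y/1.5625)
P('lane',s,A,.012,[(345,565),(88,435),(395,80),(275,525),(155,460)])
P('laneC',c,F,.012,[(412,337),(350,387),(188,302),(250,262)])
P('tA',s,A,.058,[(118,332),(272,408),(228,450),(75,372)])
P('tB',s,A,.058,[(245,162),(390,222),(350,262),(208,205)])
P('tC',s,A,.058,[(530,115),(610,108),(645,165)])
P('tCcap',s,A,.035,[(655,172)])
P('mate',s,A,.162,[(468,62)])
P('box',s,B,.04,[(230,45),(383,45),(370,165),(215,160)])
P('boxC',c,C,.04,[(65,278),(217,288),(208,408),(40,402)])
P('mk',s,B,.04,[(240,75)]);P('mkC',c,C,.04,[(97,382)])
P('w1',s,B,.23,[(293,65),(297,170)]);P('w1C',c,C,.23,[(385,50),(510,52)])
P('w2',s,B,.23,[(300,290),(305,415)]);P('w2C',c,C,.23,[(640,48),(770,50)])
P('board',s,F,.012,[(405,410),(463,400),(494,503),(428,516)])
P('boardC',c,C,.012,[(303,132),(345,265)])
P('mug',s,F,.085,[(407,580)]);P('mugC',c,F,.085,[(650,350)]);P('tape',s,F,.058,[(485,520)])
P('rackfootC',c,C,.012,[(325,572),(310,428),(770,425),(805,570)])
print(manip.get_state()['clock'])
```

```text
lane [[0.4633, 0.0293], [0.6488, -0.0344], [0.5076, -0.4611], [0.5124, 0.0091], [0.6001, -0.0243]] mean [ 0.5464 -0.0963]
laneC [[0.4754, 0.0298], [0.6461, -0.0361], [0.5097, -0.4615], [0.3302, -0.4078]] mean [ 0.4903 -0.2189]
tA [[0.6419, -0.089], [0.5284, -0.0481], [0.5483, -0.0069], [0.6599, -0.0472]] mean [ 0.5946 -0.0478]
tB [[0.5958, -0.2788], [0.4818, -0.241], [0.5026, -0.1936], [0.6117, -0.2264]] mean [ 0.548 -0.235]
tC [[0.3969, -0.3857], [0.3381, -0.4095], [0.3081, -0.349]] mean [ 0.3477 -0.3814]
tCcap [[0.2972, -0.3709]] mean [ 0.2972 -0.3709]
mate [[0.4474, -0.3008]] mean [ 0.4474 -0.3008]
box [[0.7158, 0.0367], [0.6215, 0.0131], [0.6049, 0.1044], [0.6962, 0.1233]] mean [0.6596 0.0694]
boxC [[0.6297, 0.0162], [0.6114, 0.0997], [0.7006, 0.1204], [0.7237, 0.0351]] mean [0.6664 0.0679]
mk [[0.702, 0.0582]] mean [0.702  0.0582]
mkC [[0.7007, 0.059]] mean [0.7007 0.059 ]
w1 [[0.6172, 0.1836], [0.597, 0.2428]] mean [0.6071 0.2132]
w1C [[0.6175, 0.1831], [0.6005, 0.2418]] mean [0.609  0.2125]
w2 [[0.5769, 0.3039], [0.5572, 0.3609]] mean [0.5671 0.3324]
w2C [[0.578, 0.3019], [0.5605, 0.3624]] mean [0.5693 0.3321]
board [[0.5301, 0.155], [0.4276, 0.1071], [0.3457, 0.2923], [0.4482, 0.3394]] mean [0.4379 0.2235]
boardC [[0.4295, 0.1041], [0.5411, 0.1576]] mean [0.4853 0.1309]
mug [[0.4566, 0.4615]] mean [0.4566 0.4615]
mugC [[0.4656, 0.465]] mean [0.4656 0.465 ]
tape [[0.3599, 0.3424]] mean [0.3599 0.3424]
rackfootC [[0.7643, 0.2005], [0.672, 0.1696], [0.5941, 0.4026], [0.6888, 0.4275]] mean [0.6798 0.3001]
0.15
```

Candidates, as pixels in the enlarged side picture:
- Tins: white tins on the lane at (415,312), (435,258) and (522,235), and the standing mate at (485,230). These are mine.
- Look-alikes: purple (340,225), blue (305,290) and yellow (590,273). These lie off the lane, so I leave them alone. Crop c1 confirms the choice.
- Selector: grey box at (350,355). It's the only one.
- Weights: grip bars in c2 at (295,115) and (302,350).

Next I move above the selector for a close look.

move_arm(
  steps=[0,0,0,0.05,0.07,0.05,1,0,0,0,0.24,0.35,0.05,1,0,0,0,0.24,0.35,0.05,1,0,0,0,0.24,0.35,0.05,1,0,0,0,0.24,0.35,0.05,1,0,0,0,0.24,0.35,0.05,1,0,0,0,0.24,0.35,0.05,1,0,0,0,0.24,0.35,0.05,1,0,0,0,0.24,0.35,0.05,1,0,0,0,0.24,0.35,0.05,1],
)

```text
clock: 1.15
position: [0.5027, -0.1589, 0.2681]
ee_rot: [-0.001, 0.972, 0.236, 0.001]
contact_force: [-0.5, -0.6, 0.6]
width: 0.0854
gripper_force: 0.0
```

move_arm(
  steps=[0,0,0,0.15,0.23,-0.03,1,0,0,0,0.15,0.23,-0.03,1,0,0,0,0.15,0.23,-0.03,1,0,0,0,0.15,0.23,-0.03,1,0,0,0,0.15,0.23,-0.03,1,0,0,0,0.15,0.23,-0.03,1,0,0,0,0.15,0.23,-0.03,1,0,0,0,0.15,0.23,-0.03,1,0,0,0,0.15,0.23,-0.03,1,0,0,0,0.15,0.23,-0.03,1],
)

```text
clock: 2.15
position: [0.6503, 0.0659, 0.2386]
ee_rot: [0.0, 0.973, 0.232, 0.0]
contact_force: [-0.6, 0.6, 0.5]
width: 0.0855
gripper_force: 0.0
```

Run:
```python
from h import *
d=grab('wrist','w1'); st=manip.get_state(); print(st['position'],st['ee_rot'],st['clock'])
u=proj(d,[.663,.069,.06]); print(u)
x,y=int(np.clip(u[0]-80,0,352)),int(np.clip(u[1]-60,0,264)); print(x,y)
crop(d,x,y,x+160,y+120,5,'pics/w1.png')
```

```text
[0.65042274 0.0660613  0.23866817] [2.55773401e-04 9.72627943e-01 2.32367770e-01 1.96577464e-04] 2.2
[254.51415921 154.48225791]
174 94
```

View pics/w1.png

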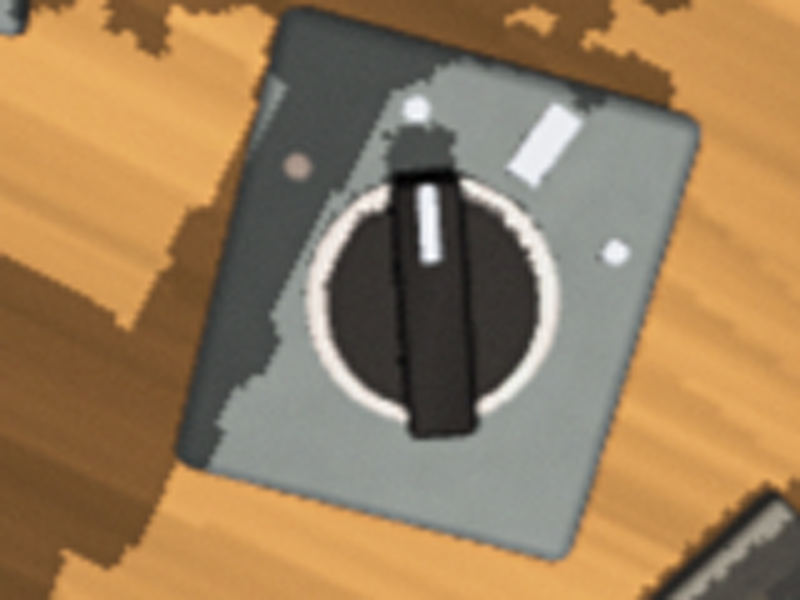

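The selector's pointer (427,178) is at the second dot (415,110). The long white bar (545,145) is the next detent clockwise, about 40° on.

Run:
```python
from h import *
d=load('w1');W=lambda x,y,z:atz(d,174+x/5,94+y/5,z)[:2]
a,b=W(427,176,.073),W(443,432,.073);ang=lambda v:np.degrees(np.arctan2(v[1],v[0]))
print('knob',(a+b)/2,ang(a-b),np.linalg.norm(a-b))
print('ring',np.mean([W(*p,.042) for p in[(432,178),(307,300),(558,300),(432,425)]],0))
c=[W(*p,.04) for p in[(285,8),(700,120),(570,560),(180,460)]];print(np.mean(c,0),ang(c[0]-c[3]),ang(c[1]-c[2]),ang(c[0]-c[1])-90,ang(c[3]-c[2])-90)
m,n=W(565,108,.04),W(523,180,.04);print('bar',ang(m-n),ang((m+n)/2-np.mean(c,0)))
```

```text
knob [0.66701808 0.0642296 ] 30.849656599606085 0.049172506719936934
ring [0.66317618 0.0619803 ]
[0.66421494 0.06219272] 12.417052493239733 12.762571122469847 12.256821973570325 11.868399346226354
bar -2.7242863440856095 -8.784027508733978
```

move_arm(
  steps=[0,0,0.015,0.013,-0.004,-0.05,1,0,0,0.015,0.013,-0.004,-0.1,1,0,0,0.015,0.013,-0.004,-0.13,1,0,0,0.015,0.013,-0.004,-0.15,1,0,0,0.015,0.013,-0.004,-0.166,1,0,0,0.015,0.013,-0.004,-0.166,1,0,0,0.015,0.013,-0.004,-0.166,-1,0,0,0.015,0.013,-0.004,-0.166,-1,0,0,0.015,0.013,-0.004,-0.166,-1,0,0,0.015,0.013,-0.004,-0.166,-1],
  squeeze=30,
)

```text
clock: 3.2
position: [0.6644, 0.0635, 0.0733]
ee_rot: [0.0, 0.96, 0.279, 0.001]
contact_force: [-1.2, -0.8, -0.5]
width: 0.0282
gripper_force: 0.0
```

move_arm(
  steps=[0,0,0,0,0,0,-1,0,0,0,0,0,0,-1,0,0,0,0,0,0,-1,0,0,-0.02,0,0,0,-1,0,0,-0.04,0,0,0,-1,0,0,-0.06,0,0,0,-1,0,0,-0.08,0,0,0,-1,0,0,-0.1,0,0,0,-1,0,0,-0.114,0,0,0,-1,0,0,-0.114,0,0,0,-1],
)

```text
clock: 4.2
position: [0.6638, 0.0636, 0.0721]
ee_rot: [0.0, 0.997, -0.075, -0.0]
contact_force: [0.2, 0.3, 0.3]
width: 0.0
gripper_force: 0.0
```

Run:
```python
from h import *
d=grab('wrist','w2'); st=manip.get_state(); print(st)
u=proj(d,[.664,.064,.06]);print(u,proj(d,st['position']))
x,y=int(np.clip(u[0]-80,0,352)),int(np.clip(u[1]-60,0,264)); print(x,y)
s=grab('side','s2'); u=proj(s,[.664,.064,.06]).astype(int)
a=cv2.resize(d['pixels'][100:340,150:370],(400,436)); b=cv2.resize(s['pixels'][u[1]-40:u[1]+40,u[0]-35:u[0]+38],(398,436))
cv2.imwrite('pics/w2.png',np.hstack([a,b]))
```

```text
{'clock': 4.25, 'qpos': array([-8.76437773e-03,  5.13079624e-01,  1.50233623e+00, -1.26273365e-04,
        1.12628330e+00,  1.71144999e+00]), 'qd': array([ 0.0007099 ,  0.00026132,  0.00056942, -0.00163681, -0.00264815,
       -0.01148402]), 'effort': array([-7.44876925e-04, -5.25620949e+01, -2.18301827e+01, -1.57555114e-04,
        1.59521271e-03,  1.15251797e-01]), 'position': array([0.66381775, 0.06354151, 0.07206916]), 'ee_rot': array([ 6.03849847e-05,  9.97212602e-01, -7.46124673e-02, -4.93818502e-05]), 'contact_force': array([-0.03179746, -0.13777269, -0.30978796]), 'moment': array([ 0.03794803, -0.0014827 ,  0.01313694]), 'gripper_force': 0.0, 'width': -0.0001829530279876262}
[251.49186561 231.6572193 ] [252.45761346 241.29853495]
171 171
```

View pics/w2.png

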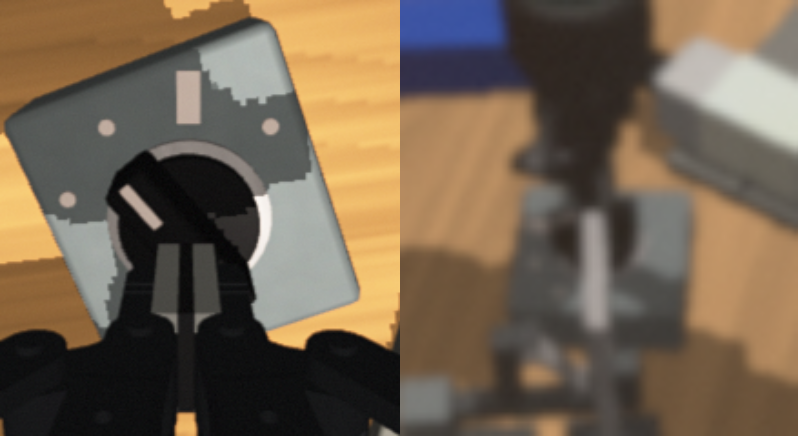

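move_arm(
  steps=[0,0,0,0,0,0,1,0,0,0,0,0,0,1,0,0,0,0,0,0,1,0,0,0.02,0,0,0,1,0,0,0.04,0,0,0,1,0,0,0.06,0,0,-0.004,1,0,0,0.08,0,0,-0.008,1,0,0,0.1,0,0,-0.01,1,0,0,0.114,0,0,-0.011,1,0,0,0.114,0,0,-0.011,1],
)

```text
clock: 5.3
position: [0.6637, 0.0635, 0.0609]
ee_rot: [-0.0, 0.96, 0.279, -0.0]
contact_force: [0.6, 0.8, 0.4]
width: 0.0857
gripper_force: 0.0
```

move_arm(
  steps=[0,0,0,0,0,0,-1,0,0,0,0,0,0,-1,0,0,0,0,0,0,-1,0,0,0,0,0,0,-1,0,0,0,0,0,0,-1,0,0,0,0,0,0,-1,0,0,0,0,0,0,-1,0,0,0,0,0,0,-1,0,0,0,0,0,0,-1,0,0,0,0,0,0,-1],
)

```text
clock: 6.3
position: [0.6638, 0.0635, 0.0611]
ee_rot: [0.0, 0.96, 0.279, 0.0]
contact_force: [0.4, 0.3, -0.2]
width: -0.0001
gripper_force: 0.0
```

Run:
```python
from h import *
d=grab('wrist','w3'); s=grab('side','s3'); c=grab('scene','c3')
u=proj(c,[.664,.064,.06]).astype(int)
a=cv2.resize(d['pixels'][130:330,170:350],(400,444)); b=cv2.resize(c['pixels'][u[1]-40:u[1]+40,u[0]-35:u[0]+37],(400,444),interpolation=cv2.INTER_CUBIC)
cv2.imwrite('pics/w3.png',np.hstack([a,b])); print(u)
for z in(.02,.03,.044,.055,.061): print(z,proj(d,[.6638,.0635,z]))
```

```text
[255 247]
0.02 [251.56771674 213.55296569]
0.03 [251.56760903 219.32820335]
0.044 [251.56743956 228.41531325]
0.055 [251.56728818 236.53215932]
0.061 [251.56719767 241.38547051]
```

View pics/w3.png

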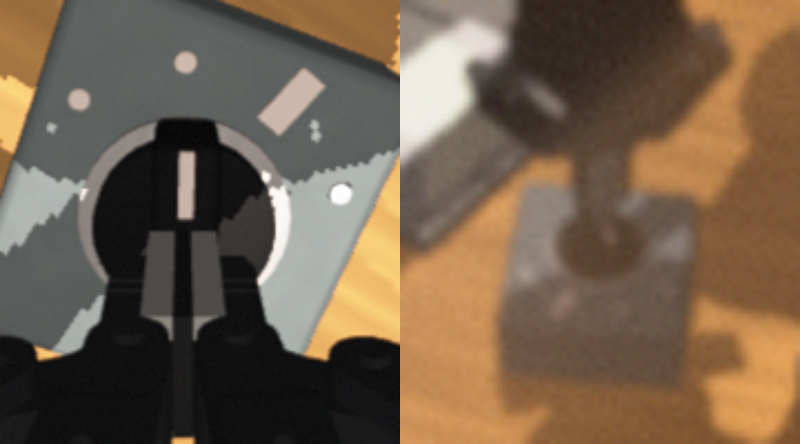

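Run:
```python
from h import *
def tri(obs):
    A=np.zeros((3,3));b=np.zeros(3)
    for d,u in obs:
        c,r=ray(d,*u);r/=np.linalg.norm(r);M=np.eye(3)-np.outer(r,r);A+=M;b+=M@c
    X=np.linalg.solve(A,b);return X,[np.round(proj(d,X)-u,1) for d,u in obs]
s,c,w1,w2,w3=[load(k) for k in('side0','scene0','w1','w2','w3')]
f3=lambda x,y:np.array((170+x/2.2222,130+y/2.22));f2=lambda x,y:np.array((150+x/1.818,100+y/1.8167));f1=lambda x,y:np.array((174+x/5,94+y/5))
print('mark wrists',tri([(w1,f1(545,145)),(w3,f3(292,101)),(w2,f2(188,97))]))
print('mark all',tri([(w1,f1(545,145)),(w3,f3(292,101)),(s,np.array((213,220))),(c,np.array((249.4,261.4)))]))
print('dot3',tri([(w1,f1(415,108)),(w3,f3(186,62))]))
print('pointer outer end',tri([(w1,f1(427,186)),(w3,f3(187,151))]))
print('pointer inner end',tri([(w1,f1(431,263)),(w3,f3(186,219))]))
print('bar end',tri([(w1,f1(425,176)),(w3,f3(187,138))]))
```

```text
mark wrists (array([0.7022516 , 0.05684799, 0.04254506]), [array([-0.3, -0.4]), array([0.1, 0.5]), array([ 0.5, -0.1])])
mark all (array([0.70185863, 0.05752671, 0.04047214]), [array([-1.3, -0.5]), array([-1.9, -0.4]), array([ 0.1, -0.2]), array([-0.7,  0.1])])
dot3 (array([0.69665757, 0.08308255, 0.04096465]), [array([ 0.1, -0. ]), array([-0.1, -0. ])])
pointer outer end (array([0.68623802, 0.07608655, 0.07141058]), [array([-0.2,  0. ]), array([0.5, 0. ])])
pointer inner end (array([0.67392579, 0.06871229, 0.07220059]), [array([-0.1,  0. ]), array([0.1, 0. ])])
bar end (array([0.68740689, 0.07689885, 0.06689492]), [array([-0.2,  0. ]), array([0.3, 0. ])])
```

Run:
```python
from h import *
d=load('w3');R=np.array([.857,.515])
for z in(.044,.05,.056,.062,.068,.074,.08):
  for o in(0,.011):
    x,y=np.array([.6638,.0635])+o*R; p=proj(d,[x,y,z]); print(z,o,p.round(1),((p-[170,130])*2.222).round())
g=d['pixels'].astype(int)
print([tuple(g[r,242]) for r in range(222,250,2)]); print([int(g[240,c].sum()) for c in range(225,280,2)]);print([int(g[268,c].sum()) for c in range(225,280,2)])
# reproject bar
c=np.array([.6655,.064])
for e in(.025,-.025): print('bar',((proj(d,[*(c+e*R),.073])-[170,130])*2.222).round())
```

```text
0.044 0 [251.6 228.4] [181. 219.]
0.044 0.011 [252.1 209.3] [182. 176.]
0.05 0 [251.6 232.7] [181. 228.]
0.05 0.011 [252.1 213. ] [182. 184.]
0.056 0 [251.6 237.3] [181. 238.]
0.056 0.011 [252.1 217. ] [182. 193.]
0.062 0 [251.6 242.2] [181. 249.]
0.062 0.011 [252.1 221.3] [182. 203.]
0.068 0 [251.6 247.5] [181. 261.]
0.068 0.011 [252.1 225.9] [182. 213.]
0.074 0 [251.6 253.1] [181. 274.]
0.074 0.011 [252.2 230.9] [183. 224.]
0.08 0 [251.6 259.2] [181. 287.]
0.08 0.011 [252.2 236.2] [183. 236.]
[(np.int64(18), np.int64(20), np.int64(19)), (np.int64(15), np.int64(16), np.int64(18)), (np.int64(15), np.int64(18), np.int64(18)), (np.int64(18), np.int64(18), np.int64(20)), (np.int64(20), np.int64(20), np.int64(20)), (np.int64(17), np.int64(15), np.int64(18)), (np.int64(58), np.int64(60), np.int64(63)), (np.int64(71), np.int64(75), np.int64(78)), (np.int64(71), np.int64(74), np.int64(77)), (np.int64(71), np.int64(75), np.int64(77)), (np.int64(70), np.int64(75), np.int64(77)), (np.int64(71), np.int64(75), np.int64(77)), (np.int64(69), np.int64(73), np.int64(76)), (np.int64(72), np.int64(75), np.int64(78))]
[47, 47, 49, 48, 44, 67, 218, 224, 216, 227, 224, 227, 62, 43, 37, 72, 223, 221, 222, 225, 223, 196, 165, 164, 160, 159, 160, 159]
[49, 47, 51, 48, 149, 227, 225, 219, 220, 225, 224, 159, 42, 41, 48, 39, 200, 225, 221, 225, 225, 225, 227, 105, 42, 62, 49, 48]
bar [187. 149.]
bar [181. 370.]
```

move_arm(
  steps=[0,0,0,0,0,0,1,0,0,0,0,0,0,1,0,0,0,0,0,0,1,0,0,0,0,0,0,1,0,0,0,0,0,0,1,0,0,0,0,0,-0.003,1,0,0,0,0,0,-0.006,1,0,0,0,0,0,-0.009,1,0,0,0,0,0,-0.012,1,0,0,0,0,0,-0.015,1],
)

```text
clock: 7.45
position: [0.6637, 0.0635, 0.0457]
ee_rot: [-0.0, 0.96, 0.279, -0.0]
contact_force: [-0.0, 0.5, -0.7]
width: 0.0854
gripper_force: 0.0
```

Run:
```python
from h import *
d=grab('wrist','w4'); s=manip.get_state(); print(s['position'],s['contact_force'],s['width'])
b=grab('side','s4'); u=proj(b,s['position']).astype(int); print(u)
x,y=u[0]-36,u[1]-55
cv2.imwrite('pics/w4.png',np.hstack([cv2.resize(d['pixels'][100:384,106:396],(450,440)),cv2.resize(b['pixels'][y:y+90,x:x+72],(350,440),interpolation=cv2.INTER_CUBIC)]))
for z in (.046,.03,.06,.08): print(z,((proj(b,[*s['position'][:2],z])-[x,y])*4.87).round())
```

```text
[0.66337658 0.06351674 0.04520409] [ 0.58906621  0.39993625 -0.9004573 ] 0.08507282514143122
[224 222]
0.046 [176. 270.]
0.03 [178. 286.]
0.06 [175. 257.]
0.08 [173. 237.]
```

View pics/w4.png

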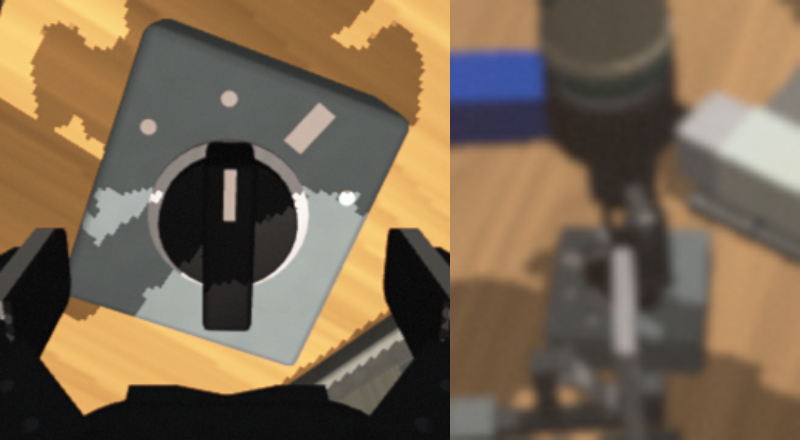

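move_arm(
  steps=[0,0,0,0,0,-0.004,1,0,0,0,0,0,-0.008,1,0,0,0,0,0,-0.008,-1,0,0,0,0,0,-0.008,-1,0,0,0,0,0,-0.008,-1,0,0,0,0,0,-0.008,-1,0,0,0,0,0,-0.008,-1,0,0,0,0,0,-0.008,-1,0,0,0,0,0,-0.008,-1,0,0,0,0,0,-0.008,-1],
)

```text
clock: 8.55
position: [0.6641, 0.0634, 0.0384]
ee_rot: [0.0, 0.96, 0.279, 0.0]
contact_force: [1.1, -0.9, 1.8]
width: 0.0135
gripper_force: 33.2
```

move_arm(
  steps=[0,0,-0.015,0,0,0,-1,0,0,-0.03,0,0,0,-1,0,0,-0.045,0,0,0,-1,0,0,-0.06,0,0,0,-1,0,0,-0.075,0,0,0,-1,0,0,-0.09,0,0,0,-1,0,0,-0.105,0,0,0,-1,0,0,-0.114,0,0,0,-1,0,0,-0.114,0,0,0,-1,0,0,-0.114,0,0,0,-1],
)

```text
clock: 9.55
position: [0.6643, 0.0625, 0.0384]
ee_rot: [0.001, 0.997, -0.075, 0.001]
contact_force: [-0.5, -3.8, 1.5]
width: 0.0135
gripper_force: 33.3
```

move_arm(
  steps=[0,0,0,0,0,0,1,0,0,0,0,0,0,1,0,0,0,0,0,0,1,0,0,0,0,0,0,1,0,0,0,0,0,0,1,0,0,0,0,0,0.03,1,0,0,0,0,0,0.08,1,0,0,0,0,0,0.13,1,0,0,0,0,0,0.18,1,0,0,0,0,0,0.2,1],
)

```text
clock: 10.55
position: [0.666, 0.0637, 0.2446]
ee_rot: [-0.0, 0.997, -0.075, 0.005]
contact_force: [0.2, -0.1, -0.0]
width: 0.0851
gripper_force: 0.0
```

Run:
```python
from h import *
d=grab('wrist','w5'); s=manip.get_state(); print(s['position'],s['ee_rot'])
# knob pointer: brightest spots near knob
u=proj(d,[.6645,.0635,.073]).astype(int);print(u)
g=d['pixels'][u[1]-45:u[1]+45,u[0]-45:u[0]+45]
# blobs
b=(g.min(2)>130).astype(np.uint8);n,l,st,ce=cv2.connectedComponentsWithStats(b)
for i in range(1,n):
  if st[i,4]>6:
    c=ce[i]+u-45; print(st[i],c,atz(d,*c,.04)[:2],atz(d,*c,.073)[:2])
```

```text
[0.66687843 0.06373634 0.24625609] [-5.01905814e-04  9.97132764e-01 -7.53990954e-02  6.40124382e-03]
[252 171]
[  18    0   72   90 3319] [263.9933715  167.45043688] [0.6603764  0.05185416] [0.66710325 0.05200975]
[ 0 18  4 18 26] [207.92307692 152.5       ] [0.68530643 0.10847008] [0.6897583  0.10345924]
[45 20  4 15 58] [253.5        152.75862069] [0.67777161 0.06064052] [0.68291107 0.05999432]
[ 9 34  3  3  7] [217.28571429 161.        ] [0.67481439 0.10024977] [0.68022371 0.09598906]
```

move_arm(
  steps=[0,0,0.023,0,0,0.042,0.2,0,0,0.046,-0.01,0.03,0.042,0.2,0,0,0.069,-0.02,0.06,0.042,0.2,0,0,0.092,-0.03,0.09,0.042,0.2,0,0,0.115,-0.04,0.12,0.042,0.2,0,0,0.138,-0.056,0.149,0.042,0.2,0,0,0.161,-0.056,0.149,0.042,0.2,0,0,0.184,-0.056,0.149,0.042,0.2,0,0,0.207,-0.056,0.149,0.042,0.2,0,0,0.225,-0.056,0.149,0.042,0.2],
  squeeze=50,
)

```text
clock: 11.6
position: [0.6073, 0.2128, 0.2791]
ee_rot: [-0.0, 0.806, 0.592, -0.001]
contact_force: [-0.9, -0.5, -0.7]
width: 0.0511
gripper_force: 0.0
```

move_arm(
  steps=[0,0,0.02,0,0,0,0.2,0,0,0.04,0,0,0,0.2,0,0,0.06,0,0,0,0.2,0,0,0.08,0,0,0,0.2,0,0,0.1,0,0,0,0.2,0,0,0.1,0,0,0,0.2,0,0,0.1,0,0,0,0.2,0,0,0.1,0,0,0,0.2,0,0,0.1,0,0,0,0.2,0,0,0.1,0,0,0,0.2],
)

```text
clock: 12.6
position: [0.6078, 0.2125, 0.2801]
ee_rot: [0.0, 0.586, 0.811, 0.0]
contact_force: [-0.3, -0.6, 0.4]
width: 0.051
gripper_force: 0.0
```

Run:
```python
from h import *
d=grab('wrist','w6'); s=manip.get_state(); print(s['position'],s['ee_rot'],s['qpos'],s['width'])
print(proj(d,[.608,.2128,.23]),proj(d,[.5682,.3322,.23]))
crop(d,0,0,512,384,1.5,'pics/w6.png')
```

```text
[0.6078003  0.21253803 0.28010403] [1.05312624e-05 5.85602458e-01 8.10598396e-01 2.73442972e-05] [ 2.28389170e-01  3.57448867e-01  1.23354953e+00  2.00530167e-05
  1.55053919e+00 -9.11613925e-02] 0.051133534457406385
[251.23756975 207.54244717] [250.63590535 -15.77253208]
```

View pics/w6.png

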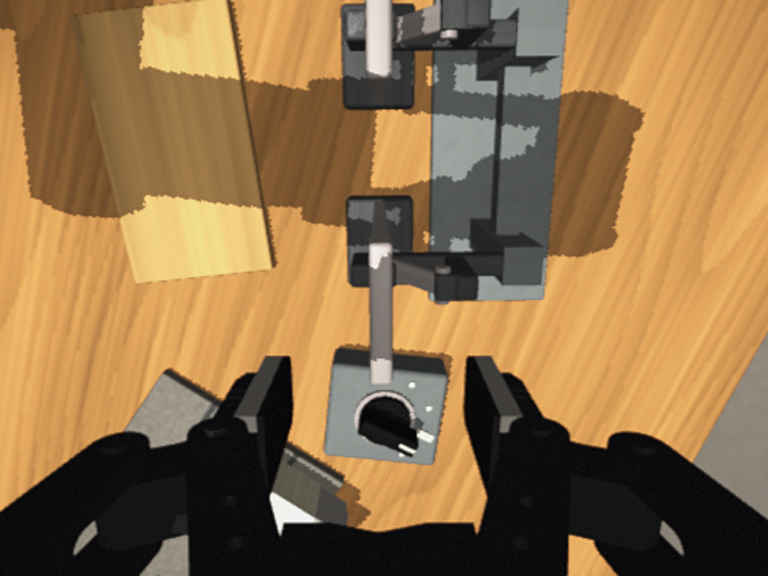

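The gripper (centre x≈378) lies over the near weight's grip bar, which runs from (380,245) to (382,382). The selector pointer sits at the long mark (420,440).

move_arm(
  steps=[0,0,0,0.0015,0.0005,-0.04,0.2,0,0,0,0.0015,0.0005,-0.06,0.2,0,0,0,0.0015,0.0005,-0.08,0.2,0,0,0,0.0015,0.0005,-0.094,0.2,0,0,0,0.0015,0.0005,-0.094,0.2,0,0,0,0.0015,0.0005,-0.094,-1,0,0,0,0.0015,0.0005,-0.094,-1,0,0,0,0.0015,0.0005,-0.094,-1,0,0,0,0.0015,0.0005,-0.094,-1,0,0,0,0.0015,0.0005,-0.094,-1],
)

```text
clock: 13.65
position: [0.6094, 0.213, 0.1875]
ee_rot: [0.0, 0.585, 0.811, 0.0]
contact_force: [-3.0, -0.5, 5.7]
width: 0.0092
gripper_force: 51.6
```

move_arm(
  steps=[0,0,0,0,0,0.002,-1,0,0,0,0,0,0.004,-1,0,0,0,0,0,0.004,-1,0,0,0,0.004,0.0013,0.004,-1,0,0,0,0.008,0.0027,0.004,-1,0,0,0,0.012,0.004,0.004,-1,0,0,0,0.016,0.0053,0.004,-1,0,0,0,0.019,0.0063,0.004,-1,0,0,0,0.019,0.0063,0.004,-1,0,0,0,0.019,0.0063,0.004,-1],
)

```text
clock: 14.65
position: [0.6278, 0.2192, 0.1897]
ee_rot: [-0.0, 0.585, 0.811, -0.001]
contact_force: [-3.1, -0.5, -9.1]
width: 0.0093
gripper_force: 49.6
```

move_arm(
  steps=[0,0,0,0,0,0.005,-1,0,0,0,0,0,0.01,-1,0,0,0,0,0,0.015,-1,0,0,0,0,0,0.02,-1,0,0,0,0,0,0.025,-1,0,0,0,0,0,0.03,-1,0,0,0,0,0,0.035,-1,0,0,0,0,0,0.039,-1,0,0,0,0,0,0.039,-1,0,0,0,0,0,0.039,-1],
)

```text
clock: 15.65
position: [0.6288, 0.2195, 0.2294]
ee_rot: [0.0, 0.585, 0.811, 0.001]
contact_force: [0.8, 0.4, -7.8]
width: 0.0094
gripper_force: 49.6
```

move_arm(
  steps=[0,0,0,-0.015,-0.005,0,-1,0,0,0,-0.03,-0.01,0,-1,0,0,0,-0.05,-0.0167,0,-1,0,0,0,-0.07,-0.0233,0,-1,0,0,0,-0.095,-0.0316,0,-1,0,0,0,-0.12,-0.036,0,-1,0,0,0,-0.145,-0.04,0,-1,0,0,0,-0.169,-0.042,0,-1,0,0,0,-0.169,-0.042,-0.01,-1,0,0,0,-0.169,-0.042,-0.02,-1],
)

```text
clock: 16.65
position: [0.4599, 0.1775, 0.2095]
ee_rot: [0.001, 0.585, 0.811, 0.001]
contact_force: [-0.2, -0.3, -6.5]
width: 0.0092
gripper_force: 49.6
```

move_arm(
  steps=[0,0,0,0,0,-0.01,-1,0,0,0,0,0,-0.02,-1,0,0,0,0,0,-0.028,-1,0,0,0,0,0,-0.034,-1,0,0,0,0,0,-0.037,-1,0,0,0,0,0,-0.038,-1,0,0,0,0,0,-0.039,-1,0,0,0,0,0,-0.04,-1,0,0,0,0,0,-0.04,-1,0,0,0,0,0,-0.04,-1],
)

```text
clock: 17.65
position: [0.4598, 0.1773, 0.17]
ee_rot: [0.001, 0.585, 0.811, 0.001]
contact_force: [-0.3, -0.8, -2.5]
width: 0.0093
gripper_force: 50.4
```

move_arm(
  steps=[0,0,0,0,0,-0.001,-1,0,0,0,0,0,-0.001,-1,0,0,0,0,0,-0.001,0.2,0,0,0,0,0,-0.001,0.2,0,0,0,0,0,-0.001,0.2,0,0,0,0,0,-0.001,0.2,0,0,0,0,0,0.01,0.2,0,0,0,0,0,0.04,0.2,0,0,0,0,0,0.08,0.2,0,0,0,0,0,0.111,0.2],
)

```text
clock: 18.65
position: [0.4598, 0.1775, 0.2829]
ee_rot: [0.001, 0.585, 0.811, 0.001]
contact_force: [0.9, -0.5, 0.3]
width: 0.0515
gripper_force: 0.0
```

move_arm(
  steps=[0,0,0,0.03,0.04,0,0.2,0,0,0,0.06,0.08,0,0.2,0,0,0,0.09,0.12,0,0.2,0,0,0,0.11,0.155,0,0.2,0,0,0,0.11,0.155,0,0.2,0,0,0,0.11,0.155,0,0.2,0,0,0,0.11,0.155,0,0.2,0,0,0,0.11,0.155,0,0.2,0,0,0,0.11,0.155,0,0.2,0,0,0,0.11,0.155,0,0.2],
)

```text
clock: 19.65
position: [0.5691, 0.3316, 0.2809]
ee_rot: [0.0, 0.586, 0.81, 0.0]
contact_force: [-0.4, -0.2, -0.9]
width: 0.0513
gripper_force: 0.0
```

Run:
```python
from h import *
d=grab('wrist','w7'); s=grab('side','s7'); st=manip.get_state(); print(st['position'],st['ee_rot'],st['width'])
print(proj(d,[.5682,.3322,.23]))
a=cv2.resize(d['pixels'][100:384,106:406],(420,398));b=cv2.resize(s['pixels'][200:384,170:340],(368,398))
cv2.imwrite('pics/w7.png',np.hstack([a,b]))
```

```text
[0.56917603 0.33187277 0.2805813 ] [1.68279685e-04 5.85609488e-01 8.10593266e-01 2.37801452e-04] 0.0512168125930865
[249.729341   206.21064816]
```

View pics/w7.png

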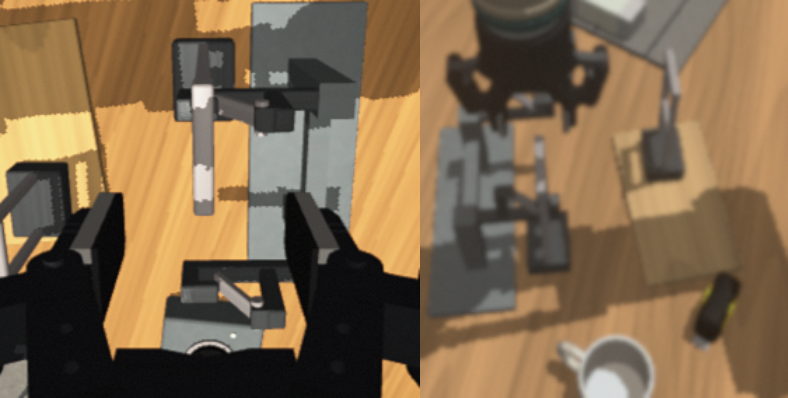

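Weight 1 stands on the board at (660,150) in the right half. In the left half the second bar at (204,149) is centred between the fingers.

move_arm(
  steps=[0,0,0,0,0,-0.04,0.2,0,0,0,0,0,-0.06,0.2,0,0,0,0,0,-0.08,0.2,0,0,0,0,0,-0.094,0.2,0,0,0,0,0,-0.094,0.2,0,0,0,0,0,-0.094,-1,0,0,0,0,0,-0.094,-1,0,0,0,0,0,-0.094,-1,0,0,0,0,0,-0.094,-1,0,0,0,0,0,-0.094,-1],
)

```text
clock: 20.75
position: [0.569, 0.3323, 0.1875]
ee_rot: [0.0, 0.585, 0.811, 0.0]
contact_force: [-1.9, -0.0, 5.9]
width: 0.0091
gripper_force: 51.1
```

move_arm(
  steps=[0,0,0,0,0,0.002,-1,0,0,0,0,0,0.004,-1,0,0,0,0,0,0.004,-1,0,0,0,0.004,0.0013,0.004,-1,0,0,0,0.008,0.0027,0.004,-1,0,0,0,0.012,0.004,0.004,-1,0,0,0,0.016,0.0053,0.004,-1,0,0,0,0.019,0.0063,0.004,-1,0,0,0,0.019,0.0063,0.004,-1,0,0,0,0.019,0.0063,0.004,-1],
)

```text
clock: 21.75
position: [0.5878, 0.3384, 0.1897]
ee_rot: [-0.0, 0.585, 0.811, -0.001]
contact_force: [-2.9, -1.2, -7.1]
width: 0.0092
gripper_force: 49.4
```

move_arm(
  steps=[0,0,0,0,0,0.005,-1,0,0,0,0,0,0.01,-1,0,0,0,0,0,0.015,-1,0,0,0,0,0,0.02,-1,0,0,0,0,0,0.025,-1,0,0,0,0,0,0.03,-1,0,0,0,0,0,0.035,-1,0,0,0,0,0,0.039,-1,0,0,0,0,0,0.039,-1,0,0,0,0,0,0.039,-1],
)

```text
clock: 22.75
position: [0.5889, 0.3388, 0.2294]
ee_rot: [0.0, 0.585, 0.811, 0.001]
contact_force: [-0.6, 0.7, -4.5]
width: 0.0092
gripper_force: 49.3
```

move_arm(
  steps=[0,0,0,-0.015,-0.005,0,-1,0,0,0,-0.03,-0.01,0,-1,0,0,0,-0.05,-0.0167,0,-1,0,0,0,-0.07,-0.0233,0,-1,0,0,0,-0.095,-0.0316,0,-1,0,0,0,-0.12,-0.042,0,-1,0,0,0,-0.145,-0.055,0,-1,0,0,0,-0.171,-0.069,0,-1,0,0,0,-0.171,-0.069,-0.01,-1,0,0,0,-0.171,-0.069,-0.02,-1],
)

```text
clock: 23.75
position: [0.4175, 0.2697, 0.2095]
ee_rot: [0.001, 0.585, 0.811, 0.001]
contact_force: [-0.9, -0.5, -5.4]
width: 0.0089
gripper_force: 49.4
```

move_arm(
  steps=[0,0,0,0,0,-0.01,-1,0,0,0,0,0,-0.02,-1,0,0,0,0,0,-0.028,-1,0,0,0,0,0,-0.034,-1,0,0,0,0,0,-0.037,-1,0,0,0,0,0,-0.038,-1,0,0,0,0,0,-0.039,-1,0,0,0,0,0,-0.04,-1,0,0,0,0,0,-0.04,-1,0,0,0,0,0,-0.04,-1],
)

```text
clock: 24.75
position: [0.4177, 0.2699, 0.1699]
ee_rot: [0.0, 0.585, 0.811, 0.001]
contact_force: [-0.9, 0.3, -0.4]
width: 0.0097
gripper_force: 50.1
```

move_arm(
  steps=[0,0,0,0,0,-0.001,-1,0,0,0,0,0,-0.001,-1,0,0,0,0,0,-0.001,0.2,0,0,0,0,0,-0.001,0.2,0,0,0,0,0,-0.001,0.2,0,0,0,0,0,-0.001,0.2,0,0,0,0,0,0.01,0.2,0,0,0,0,0,0.04,0.2,0,0,0,0,0,0.08,0.2,0,0,0,0,0,0.111,0.2],
)

```text
clock: 25.75
position: [0.4178, 0.2698, 0.2829]
ee_rot: [0.001, 0.585, 0.811, 0.001]
contact_force: [0.2, -0.2, 0.1]
width: 0.051
gripper_force: 0.0
```

move_arm(
  steps=[0,0,-0.022,0.02,-0.035,0,0.6,0,0,-0.044,0.04,-0.07,0,0.6,0,0,-0.066,0.06,-0.105,0,0.6,0,0,-0.088,0.08,-0.14,0,0.6,0,0,-0.11,0.1,-0.175,0,0.6,0,0,-0.132,0.12,-0.21,0,0.6,0,0,-0.154,0.14,-0.245,0,0.6,0,0,-0.176,0.16,-0.28,0,0.6,0,0,-0.198,0.177,-0.318,-0.03,0.6,0,0,-0.22,0.177,-0.318,-0.06,0.6],
)

```text
clock: 26.75
position: [0.5977, -0.0536, 0.2207]
ee_rot: [0.002, 0.969, 0.247, 0.002]
contact_force: [0.0, 0.7, -0.5]
width: 0.0682
gripper_force: 0.0
```

move_arm(
  steps=[0,0,-0.022,0,0,0,0.6,0,0,-0.044,0,0,0,0.6,0,0,-0.066,0,0,0,0.6,0,0,-0.088,0,0,0,0.6,0,0,-0.11,0,0,0,0.6,0,0,-0.132,0,0,0,0.6,0,0,-0.132,0,0,0,0.6,0,0,-0.132,0,0,0,0.6,0,0,-0.132,0,0,0,0.6,0,0,-0.132,0,0,0,0.6],
)

```text
clock: 27.75
position: [0.5944, -0.0484, 0.2203]
ee_rot: [0.0, 0.987, -0.159, 0.0]
contact_force: [0.5, 0.1, 0.1]
width: 0.0681
gripper_force: 0.0
```

Run:
```python
from h import *
from scipy.optimize import least_squares
st=manip.get_state(); d=grab('wrist','w8'); s=grab('side','s8'); print(st['position'],st['ee_rot'],st['qpos'])
D=[([.27647,1.50585],[np.hypot(.26067,.51205),.21742]),([.51308,1.50234],[np.hypot(.66382,.06354),.07207]),([.35745,1.23355],[np.hypot(.6078,.21254),.2801]),(st['qpos'][1:3],[np.hypot(*st['position'][:2]),st['position'][2]])]
def f(p):
    o=[]
    for q,(r,z) in D:
        a=q[0];b=q[0]+q[1];o+=[p[0]+p[1]*np.sin(a)+p[2]*np.sin(b)-r,p[3]+p[1]*np.cos(a)+p[2]*np.cos(b)-z]
    return o
r=least_squares(f,[0,.4,.4,0.]);print(r.x,np.abs(r.fun).max())
a=cv2.resize(d['pixels'],(460,345));b=cv2.resize(s['pixels'][110:330,165:385],(340,345))
cv2.imwrite('pics/w8.png',np.hstack([a,b]))
```

```text
[ 0.59435856 -0.04836899  0.22026256] [ 4.06843303e-05  9.87249311e-01 -1.59181638e-01  5.02342436e-05] [-1.97795911e-01  3.06869395e-01  1.45462033e+00 -7.89321892e-05
  1.37999944e+00  1.69273871e+00]
[ 0.01196918  0.56129523  0.42439997 -0.23484495] 0.011217629434368659
```

View pics/w8.png

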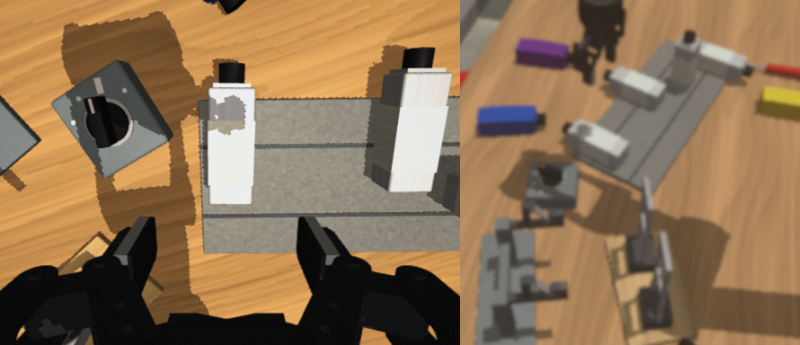

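```bash
cat >> h.py <<'E'
LX=np.array([.951,-.31]);LY=np.array([.31,.951]);LC=np.array([.488,-.220])
def lane(p): p=np.array(p)[:2]-LC; return np.array([p@LX,p@LY])
E
python3 - <<'E'
from h import *
from scipy.optimize import least_squares
d=load('w8');k=512/460
for n,pts,z in(('A',[(210,90),(254,90),(252,205),(209,205)],.058),('B',[(400,70),(450,72),(432,192),(390,190)],.058),('strip',[(300,145),(300,215)],.012),('edges',[(330,100),(330,252)],.012),('leftedge',[(203,150),(204,250)],.012)):
    q=np.array([atz(d,x*k,y*k,z)[:2] for x,y in pts]);print(n,q.round(4).tolist(),q.mean(0).round(4),[lane(p).round(4).tolist() for p in q])
st=manip.get_state()
D=[([.27647,1.50585],[np.hypot(.26067,.51205),.21742]),([.51308,1.50234],[np.hypot(.66382,.06354),.07207]),([.35745,1.23355],[np.hypot(.6078,.21254),.2801]),(st['qpos'][1:3],[np.hypot(*st['position'][:2]),st['position'][2]])]
def f(p):
    o=[]
    for q,(r,z) in D:
        r=np.sqrt(r*r-.0695**2);a=q[0];b=q[0]+q[1];o+=[p[0]+p[1]*np.sin(a)+p[2]*np.sin(b)+p[4]*np.cos(b)-r,p[3]+p[1]*np.cos(a)+p[2]*np.cos(b)-p[4]*np.sin(b)-z]
    return o
for x0 in([0,.4,.4,0.,0],):
    r=least_squares(f,x0);print(r.x,np.abs(r.fun).max())
E
```

```text
A [[0.661, -0.053], [0.6472, -0.0948], [0.5297, -0.0568], [0.5447, -0.0115]] [ 0.5957 -0.054 ] [[0.1128, 0.2124], [0.1126, 0.1684], [-0.0109, 0.1681], [-0.0107, 0.2159]]
B [[0.6203, -0.2368], [0.6029, -0.2833], [0.4822, -0.249], [0.499, -0.2056]] [ 0.5511 -0.2437] [[0.131, 0.025], [0.1289, -0.0246], [0.0035, -0.0294], [0.006, 0.0171]]
strip [[0.5666, -0.1324], [0.4782, -0.1095]] [ 0.5224 -0.1209] [[0.0476, 0.1077], [-0.0436, 0.1021]]
edges [[0.6069, -0.1786], [0.4138, -0.134]] [ 0.5104 -0.1563] [[0.1002, 0.0763], [-0.0972, 0.0588]]
leftedge [[0.5975, -0.0196], [0.4694, 0.0244]] [0.5334 0.0024] [[0.042, 0.2245], [-0.0934, 0.2266]]
[-6.15464021e-04  6.32108421e-01  4.20939503e-01 -2.42106813e-01
  6.15083574e-02] 0.00023809078778280757
```

move_arm(
  steps=[0.007,0.021,0,0,0,0,0.6,0.014,0.042,0,0,0,0,0.6,0.021,0.063,0,0,0,0,0.6,0.028,0.084,0,0,0,0,0.6,0.0344,0.1056,0,0,0,0,0.6,0.0344,0.1056,0,0,0,0,0.6,0.0344,0.1056,0,0,0,0,0.6,0.0344,0.1056,0,0,0,0,0.6,0.0344,0.1056,0,0,0,0,0.6,0.0344,0.1056,0,0,0,0,0.6],
)

```text
clock: 28.85
position: [0.5938, -0.048, 0.2231]
ee_rot: [-0.052, 0.929, -0.15, -0.335]
contact_force: [-0.4, 0.3, 0.4]
width: 0.0684
gripper_force: 0.0
```

```bash
cat > kin.py <<'E'
import numpy as np
from scipy.optimize import least_squares
from scipy.spatial.transform import Rotation as Ro
L1,L2,E,Y0=.6321,.42094,.0615,.0695
H,DT=.2,.44
LIM=np.array([[-2.89,2.89],[-.75,2.08],[.22,2.7],[-1.18,4.32],[.11,2.71],[-2.7,2.7]])
def fk(q,H=None,DT=None,s=(1,1)):
    H=globals()['H'] if H is None else H; DT=globals()['DT'] if DT is None else DT
    b=q[1]+q[2]
    p=np.array([L1*np.sin(q[1])+L2*np.sin(b)+E*np.cos(b),Y0,H+L1*np.cos(q[1])+L2*np.cos(b)-E*np.sin(b)])
    # frame whose z is forearm dir
    R=Ro.from_euler('z',q[0])*Ro.from_euler('y',b)*Ro.from_euler('z',s[0]*q[3])*Ro.from_euler('y',q[4])*Ro.from_euler('z',s[1]*q[5]+np.pi/2*SG)
    return Ro.from_euler('z',q[0]).apply(p)+DT*R.apply([0,0,1]),R
SG=1
E
python3 - <<'E'
from h import *
import kin
from kin import *
st=manip.get_state();q=st['qpos'];print(q.round(4),st['position'],st['ee_rot'])
w=st['ee_rot'];Rm=Ro.from_quat([w[1],w[2],w[3],w[0]])
# vertical pose reference
qv=np.array([-1.97795911e-01,3.06869395e-01,1.45462033,-7.9e-05,1.37999944,1.69273871]);pv=[.59436,-.04837,.22026]
Rv=Ro.from_quat([.98725,-.15918,0,0])
for s3 in(1,-1):
 for s6 in(1,-1):
  for sg in(1,-1):
   kin.SG=sg
   e=[np.degrees((kin.fk(a,s=(s3,s6))[1].inv()*b).magnitude()) for a,b in((q,Rm),(qv,Rv))]
   f=lambda x:np.r_[kin.fk(q,x[0],x[1],(s3,s6))[0]-st['position'],kin.fk(qv,x[0],x[1],(s3,s6))[0]-pv]
   r=least_squares(f,[.2,.44]);print(s3,s6,sg,np.round(e,1),r.x,np.abs(r.fun).max())
E
```

```text
[-0.2315  0.7196  0.938   0.0646  2.174   1.6771] [ 0.59375408 -0.048009    0.22305147] [-0.05230837  0.92858694 -0.14997084 -0.33540852]
1 1 1 [0. 0.] [0.1376489  0.37976919] 0.0003707672999486711
1 1 -1 [180. 180.] [0.1376489  0.37976919] 0.00037076729995388913
1 -1 1 [167.8 166. ] [0.13764889 0.37976919] 0.00037076729989971025
1 -1 -1 [12.2 14. ] [0.13764889 0.37976919] 0.00037076729989971025
-1 1 1 [7.4 0. ] [0.13332025 0.37487677] 0.039568808632228336
-1 1 -1 [175.8 180. ] [0.13332025 0.37487677] 0.039568808575628084
-1 -1 1 [172. 166.] [0.13332025 0.37487677] 0.03956880856639321
-1 -1 -1 [10. 14.] [0.13332025 0.37487677] 0.03956880856639321
```

```bash
sed -i 's/^H,DT=.*/H,DT=.1376,.3798/' kin.py
cat >> kin.py <<'E'
LOFF=.037
def pose(c,yaw,tilt):
    """reported TCP pose: pad point c, tool x yaw (deg) when vertical, tilt deg (+ = outward along tool x)"""
    R=Ro.from_euler('z',yaw,degrees=True)*Ro.from_euler('y',-tilt,degrees=True)*Ro.from_euler('x',180,degrees=True)
    return np.array(c)+LOFF*R.apply([0,0,1]),R
def ik(p,R,starts=None):
    lo,hi=LIM[:,0]+.02,LIM[:,1]-.02;best=None
    S=starts if starts is not None else [[np.arctan2(p[1],p[0])-.1,a,b,q4,c,q6] for a,b in((.3,1.4),(.8,1.),(-.2,2.2)) for q4,c in((0,1.4),(3.14,.5)) for q6 in(1.5,-1.5)]
    for s in S:
        def f(q):
            P,Q=fk(q);return np.r_[(P-p),.3*(Q.inv()*R).as_rotvec()]
        r=least_squares(f,np.clip(s,lo,hi),bounds=(lo,hi),max_nfev=60)
        e=np.abs(r.fun).max()
        if best is None or e<best[0]: best=(e,r.x)
        if e<1e-4: break
    return best
E
python3 - <<'E'
from kin import *
from h import LC,LX,LY
for n,y in(('A',.192),('P96',.096),('B',0.),('C',-.2)):
    c=LC+y*LY
    for x in(0,.015):
     for dy in(0,):
      out=[]
      for beta in(20,30,40,50,60):
        g=[]
        for yaw in(-60,-40,-18,0,20):
            e,q=ik(*pose([*(c+x*LX),.085],yaw,beta)); g.append('%d'%(e<3e-4))
        out.append((beta,''.join(g)))
      print(n,x,out)
for n,c in(('A',(.595,-.052)),('B',(.55,-.24))):
    print('grasp',n,[(a,ik(*pose([*c,.038],-18,-a))[0]<3e-4) for a in(30,40,50,60,70)])
E
```

```text
A 0 [(20, '01111'), (30, '00111'), (40, '10111'), (50, '00111'), (60, '01111')]
A 0.015 [(20, '01111'), (30, '00111'), (40, '10111'), (50, '00111'), (60, '01111')]
P96 0 [(20, '01111'), (30, '00111'), (40, '00111'), (50, '01111'), (60, '01011')]
P96 0.015 [(20, '01111'), (30, '00111'), (40, '00111'), (50, '01111'), (60, '01111')]
B 0 [(20, '11111'), (30, '01111'), (40, '01111'), (50, '01111'), (60, '11011')]
B 0.015 [(20, '11111'), (30, '01111'), (40, '01111'), (50, '01111'), (60, '11111')]
C 0 [(20, '11111'), (30, '11111'), (40, '11111'), (50, '11111'), (60, '11111')]
C 0.015 [(20, '11111'), (30, '11111'), (40, '11111'), (50, '11111'), (60, '11111')]
grasp A [(30, np.True_), (40, np.True_), (50, np.True_), (60, np.True_), (70, np.True_)]
grasp B [(30, np.True_), (40, np.True_), (50, np.True_), (60, np.True_), (70, np.True_)]
```

```bash
cat >> kin.py <<'E'
def track(q,way,n=12):
    """way: list of (c,yaw,tilt); linear interpolation; returns final q, max err, log"""
    log=[]
    for a,b in zip(way[:-1],way[1:]):
        m=0
        for t in np.linspace(0,1,n+1)[1:]:
            k=[np.array(a[0])+(np.array(b[0])-a[0])*t,a[1]+(b[1]-a[1])*t,a[2]+(b[2]-a[2])*t]
            e,q2=ik(*pose(*k),starts=[q]); m=max(m,e);dq=np.abs(q2-q).max();q=q2
        log.append((round(m*1000,2),q.round(2).tolist()))
    return q,log
E
python3 - <<'E'
from kin import *
from h import LC,LX,LY
q0=np.array([-0.2315,0.7196,0.938,0.0646,2.174,1.6771])
def go(n,g,y,yaws,x=0,z=.085,yawg=-18):
    g=np.array(g);up=np.r_[g[:2],.25];
    e,q=ik(*pose(up,yawg,-30),starts=[q0])
    T=LC+y*LY+x*LX
    for yw in yaws:
        qq,log=track(q,[(up,yawg,-30),(g,yawg,-30),(up,yawg,-30),((*T,.25),yawg,-30),((*T,.25),yw,0),((*T,.25),yw,60),((*T,z),yw,60)])
        print(n,yw,[l[0] for l in log],log[-1][1],log[-2][1])
go('A',(.595,-.052,.042),.192,(-30,-18,-5,10,25))
go('B',(.55,-.24,.042),0,(-50,-35,-18,0,20))
E
```

```text
A -30 [np.float64(0.0), np.float64(0.0), np.float64(0.0), np.float64(0.0), np.float64(53.19), np.float64(111.24)] [-0.18, 0.16, 2.22, -0.89, 0.13, 2.68] [-0.1, -0.05, 2.16, -0.89, 0.27, 2.68]
A -18 [np.float64(0.0), np.float64(0.0), np.float64(0.0), np.float64(0.0), np.float64(39.68), np.float64(106.45)] [-0.13, 0.17, 2.22, -1.0, 0.13, 2.68] [-0.14, -0.06, 2.22, -1.02, 0.13, 2.68]
A -5 [np.float64(0.0), np.float64(0.0), np.float64(0.0), np.float64(0.0), np.float64(0.0), np.float64(0.0)] [-0.33, 0.57, 2.66, 2.91, 1.13, -1.59] [-0.33, -0.0, 2.39, 2.49, 0.34, -1.07]
A 10 [np.float64(0.0), np.float64(0.0), np.float64(0.0), np.float64(0.0), np.float64(0.0), np.float64(0.0)] [-0.6, 0.55, 2.61, 2.38, 1.06, -1.59] [-0.6, 0.03, 2.36, 1.75, 0.66, -0.67]
A 25 [np.float64(0.0), np.float64(0.0), np.float64(0.0), np.float64(0.0), np.float64(0.0), np.float64(0.0)] [-0.75, 0.53, 2.48, 1.88, 1.0, -1.43] [-0.75, 0.1, 2.27, 1.43, 0.94, -0.65]
B -50 [np.float64(0.0), np.float64(0.0), np.float64(0.0), np.float64(0.0), np.float64(51.58), np.float64(111.28)] [-0.53, 0.14, 2.24, -0.9, 0.13, 2.68] [-0.47, -0.08, 2.19, -0.9, 0.26, 2.68]
B -35 [np.float64(0.0), np.float64(0.0), np.float64(0.0), np.float64(0.0), np.float64(38.56), np.float64(106.27)] [-0.48, 0.15, 2.24, -1.03, 0.13, 2.68] [-0.48, -0.08, 2.24, -1.04, 0.13, 2.68]
B -18 [np.float64(0.0), np.float64(0.0), np.float64(0.0), np.float64(0.0), np.float64(0.0), np.float64(1.25)] [-0.85, 0.57, 2.68, 2.64, 1.14, -1.63] [-0.85, -0.02, 2.4, 1.99, 0.5, -0.76]
B 0 [np.float64(0.0), np.float64(0.0), np.float64(0.0), np.float64(0.0), np.float64(0.0), np.float64(0.0)] [-1.1, 0.54, 2.56, 2.02, 1.03, -1.52] [-1.1, 0.06, 2.32, 1.5, 0.88, -0.65]
B 20 [np.float64(0.0), np.float64(0.0), np.float64(0.0), np.float64(0.0), np.float64(0.0), np.float64(0.0)] [-1.18, 0.54, 2.33, 1.46, 1.06, -1.27] [-1.18, 0.19, 2.15, 1.2, 1.19, -0.69]
```

```bash
cat > plan.py <<'E'
import json
from kin import *
def load(): d=json.load(open('cmd.json'));return np.array(d['p']),Ro.from_quat(d['r'])
def save(p,R): json.dump({'p':list(map(float,p)),'r':R.as_quat().tolist()},open('cmd.json','w'))
def call(keys):
    """keys: list of (row_from,row_to,c,yaw,tilt,grip) : interpolated 10 rows from current; prints the rows and updates cmd"""
    p0,R0=load();out=[]
    cur=keys[0]
    for (c,yaw,tilt,g) in keys[1:]: pass
def rows(way):
    """way: list of 10 (c,yaw,tilt,grip)"""
    assert len(way)==10
    p0,R0=load();o=[]
    for c,yaw,tilt,g in way:
        p,R=pose(c,yaw,tilt);v=np.round((R*R0.inv()).as_rotvec()/(2*np.pi),4);s=np.round(p-p0,3)
        o.append([*v.tolist(),*s.tolist(),g])
    save(p0+s,Ro.from_rotvec(v*2*np.pi)*R0)
    for r in o: r[:]=[0 if x==0 else x for x in r]
    print(', '.join(str(x) for r in o for x in r));print()
def lerp(a,b,n,g):
    a=(np.array(a[0],float),a[1],a[2]);return [(a[0]+(np.array(b[0])-a[0])*t,a[1]+(b[1]-a[1])*t,a[2]+(b[2]-a[2])*t,g) for t in np.linspace(0,1,n+1)[1:]]
def hold(a,n,g): return [(*a,g)]*n
E
python3 - <<'E'
from plan import *
R=Ro.from_euler('z',-18.3,degrees=True)*Ro.from_euler('y',40,degrees=True)*Ro.from_euler('x',180,degrees=True)
p=np.array([.595,-.048,.22]);save(p,R)
print(R.as_quat())
c0=p-LOFF*R.apply([0,0,1]);print(c0)
s=(c0,-18.3,-40);h=((.601,-.056,.12),-18.3,-30);g=((.601,-.056,.042),-18.3,-30)
rows(lerp(s,h,5,.6)+lerp(h,g,4,.6)+hold(g,1,.6))
rows(hold(g,10,-1))
E
```

```text
[ 0.92773542 -0.14942963 -0.33766808 -0.05438794]
[ 0.61758032 -0.05546773  0.24834364]
-0.0017, -0.0053, 0, -0.002, 0, -0.026, 0.6, -0.0035, -0.0105, 0, -0.005, -0.001, -0.053, 0.6, -0.0052, -0.0158, 0, -0.007, -0.001, -0.079, 0.6, -0.007, -0.0211, 0, -0.009, -0.002, -0.106, 0.6, -0.0087, -0.0264, 0, -0.012, -0.002, -0.132, 0.6, -0.0087, -0.0264, 0, -0.012, -0.002, -0.152, 0.6, -0.0087, -0.0264, 0, -0.012, -0.002, -0.171, 0.6, -0.0087, -0.0264, 0, -0.012, -0.002, -0.191, 0.6, -0.0087, -0.0264, 0, -0.012, -0.002, -0.21, 0.6, -0.0087, -0.0264, 0, -0.012, -0.002, -0.21, 0.6

0, 0, 0, 0, 0, 0, -1, 0, 0, 0, 0, 0, 0, -1, 0, 0, 0, 0, 0, 0, -1, 0, 0, 0, 0, 0, 0, -1, 0, 0, 0, 0, 0, 0, -1, 0, 0, 0, 0, 0, 0, -1, 0, 0, 0, 0, 0, 0, -1, 0, 0, 0, 0, 0, 0, -1, 0, 0, 0, 0, 0, 0, -1, 0, 0, 0, 0, 0, 0, -1
```

move_arm(
  steps=[-0.0017,-0.0053,0,-0.002,0,-0.026,0.6,-0.0035,-0.0105,0,-0.005,-0.001,-0.053,0.6,-0.0052,-0.0158,0,-0.007,-0.001,-0.079,0.6,-0.007,-0.0211,0,-0.009,-0.002,-0.106,0.6,-0.0087,-0.0264,0,-0.012,-0.002,-0.132,0.6,-0.0087,-0.0264,0,-0.012,-0.002,-0.152,0.6,-0.0087,-0.0264,0,-0.012,-0.002,-0.171,0.6,-0.0087,-0.0264,0,-0.012,-0.002,-0.191,0.6,-0.0087,-0.0264,0,-0.012,-0.002,-0.21,0.6,-0.0087,-0.0264,0,-0.012,-0.002,-0.21,0.6],
)

```text
clock: 29.85
position: [0.5809, -0.05, 0.0096]
ee_rot: [-0.039, 0.953, -0.154, -0.257]
contact_force: [-1.0, 0.4, -0.1]
width: 0.0683
gripper_force: 0.0
```

move_arm(
  steps=[0,0,0,0,0,0,-1,0,0,0,0,0,0,-1,0,0,0,0,0,0,-1,0,0,0,0,0,0,-1,0,0,0,0,0,0,-1,0,0,0,0,0,0,-1,0,0,0,0,0,0,-1,0,0,0,0,0,0,-1,0,0,0,0,0,0,-1,0,0,0,0,0,0,-1],
  squeeze=60,
)

```text
clock: 30.85
position: [0.5836, -0.0504, 0.012]
ee_rot: [-0.04, 0.954, -0.154, -0.254]
contact_force: [2.7, -0.6, 6.3]
width: 0.0475
gripper_force: 63.4
```

Run:
```python
from plan import *
g=((.601,-.056,.042),-18.3,-30);u=((.58,-.05,.2),-18.3,-10);m=((.56,-.045,.25),5,20);a=((.541,-.040,.25),25,60);b=((.541,-.040,.095),25,60);c=((.541,-.040,.083),25,60)
rows(lerp(g,u,5,-1)+lerp(u,m,5,-1))
rows(lerp(m,a,8,-1)+hold(a,2,-1))
rows(lerp(a,b,6,-1)+lerp(b,c,3,-1)+hold(c,1,-1))
```

```text
-0.0035, -0.0105, 0, -0.002, 0, 0.03, -1, -0.007, -0.0211, 0, -0.004, 0.001, 0.061, -1, -0.0105, -0.0316, 0, -0.005, 0.001, 0.092, -1, -0.014, -0.0422, 0, -0.007, 0.002, 0.122, -1, -0.0175, -0.0527, 0, -0.009, 0.002, 0.154, -1, -0.0199, -0.0694, 0.0127, -0.01, 0.002, 0.163, -1, -0.021, -0.0865, 0.0252, -0.01, 0.002, 0.173, -1, -0.0208, -0.1037, 0.0374, -0.01, 0.003, 0.183, -1, -0.0192, -0.1212, 0.0492, -0.01, 0.004, 0.194, -1, -0.0162, -0.1388, 0.0605, -0.01, 0.006, 0.205, -1

0.0015, -0.0138, 0.007, 0, 0.002, 0.001, -1, 0.0036, -0.0276, 0.0139, 0, 0.003, 0.003, -1, 0.0063, -0.0413, 0.0207, 0.001, 0.005, 0.005, -1, 0.0096, -0.0548, 0.0275, 0, 0.008, 0.007, -1, 0.0136, -0.0683, 0.0342, 0, 0.01, 0.009, -1, 0.0181, -0.0816, 0.0407, -0.001, 0.012, 0.011, -1, 0.0232, -0.0948, 0.0471, -0.002, 0.015, 0.014, -1, 0.0289, -0.1079, 0.0533, -0.003, 0.018, 0.016, -1, 0.0289, -0.1079, 0.0533, -0.003, 0.018, 0.016, -1, 0.0289, -0.1079, 0.0533, -0.003, 0.018, 0.016, -1

0, 0, 0, 0, 0, -0.025, -1, 0, 0, 0, 0, 0, -0.051, -1, 0, 0, 0, 0, 0, -0.077, -1, 0, 0, 0, 0, 0, -0.103, -1, 0, 0, 0, 0, 0, -0.129, -1, 0, 0, 0, 0, 0, -0.154, -1, 0, 0, 0, 0, 0, -0.158, -1, 0, 0, 0, 0, 0, -0.162, -1, 0, 0, 0, 0, 0, -0.166, -1, 0, 0, 0, 0, 0, -0.166, -1
```

move_arm(
  steps=[-0.0035,-0.0105,0,-0.002,0,0.03,-1,-0.007,-0.0211,0,-0.004,0.001,0.061,-1,-0.0105,-0.0316,0,-0.005,0.001,0.092,-1,-0.014,-0.0422,0,-0.007,0.002,0.122,-1,-0.0175,-0.0527,0,-0.009,0.002,0.154,-1,-0.0199,-0.0694,0.0127,-0.01,0.002,0.163,-1,-0.021,-0.0865,0.0252,-0.01,0.002,0.173,-1,-0.0208,-0.1037,0.0374,-0.01,0.003,0.183,-1,-0.0192,-0.1212,0.0492,-0.01,0.004,0.194,-1,-0.0162,-0.1388,0.0605,-0.01,0.006,0.205,-1],
)

```text
clock: 31.85
position: [0.571, -0.0434, 0.2155]
ee_rot: [-0.006, 0.984, 0.044, 0.175]
contact_force: [0.4, 0.8, -2.6]
width: 0.0473
gripper_force: 62.6
```

move_arm(
  steps=[0.0015,-0.0138,0.007,0,0.002,0.001,-1,0.0036,-0.0276,0.0139,0,0.003,0.003,-1,0.0063,-0.0413,0.0207,0.001,0.005,0.005,-1,0.0096,-0.0548,0.0275,0,0.008,0.007,-1,0.0136,-0.0683,0.0342,0,0.01,0.009,-1,0.0181,-0.0816,0.0407,-0.001,0.012,0.011,-1,0.0232,-0.0948,0.0471,-0.002,0.015,0.014,-1,0.0289,-0.1079,0.0533,-0.003,0.018,0.016,-1,0.0289,-0.1079,0.0533,-0.003,0.018,0.016,-1,0.0289,-0.1079,0.0533,-0.003,0.018,0.016,-1],
)

```text
clock: 32.85
position: [0.5679, -0.0272, 0.2288]
ee_rot: [-0.108, 0.847, 0.184, 0.487]
contact_force: [0.4, -0.6, -2.8]
width: 0.0478
gripper_force: 62.8
```

Run:
```python
from plan import *
from rig import manip
s=manip.get_state();p,R=load();print(s['position'],s['qpos'].round(2),s['clock'],s['width']);w=s['ee_rot']
pp,Ra=pose((.541,-.04,.25),25,60);print(pp,np.degrees((Ra.inv()*Ro.from_quat([w[1],w[2],w[3],w[0]])).magnitude()))
```

```text
[ 0.56792474 -0.02718997  0.22880543] [-0.76  0.1   2.28  1.42  0.95 -0.65] 32.85 0.0477524659935197
[ 0.57004077 -0.02645807  0.2315    ] 0.4931030330273118
```

move_arm(
  steps=[0,0,0,0,0,-0.025,-1,0,0,0,0,0,-0.051,-1,0,0,0,0,0,-0.077,-1,0,0,0,0,0,-0.103,-1,0,0,0,0,0,-0.129,-1,0,0,0,0,0,-0.154,-1,0,0,0,0,0,-0.158,-1,0,0,0,0,0,-0.162,-1,0,0,0,0,0,-0.166,-1,0,0,0,0,0,-0.166,-1],
)

```text
clock: 33.85
position: [0.5697, -0.0265, 0.0658]
ee_rot: [-0.107, 0.846, 0.186, 0.489]
contact_force: [0.4, -0.3, -2.6]
width: 0.0472
gripper_force: 62.6
```

Run:
```python
from h import *
st=manip.get_state(); s=grab('side','s9'); c=grab('scene','c9'); print(st['contact_force'],st['position'])
a=cv2.resize(c['pixels'][130:270,110:290],(540,420),interpolation=cv2.INTER_CUBIC);b=cv2.resize(s['pixels'][150:290,230:315],(255,420),interpolation=cv2.INTER_CUBIC)
cv2.imwrite('pics/w9.png',np.hstack([a,b]))
```

```text
[ 0.3867432  -0.28131619 -2.55283897] [ 0.56965932 -0.02645987  0.06580171]
```

View pics/w9.png

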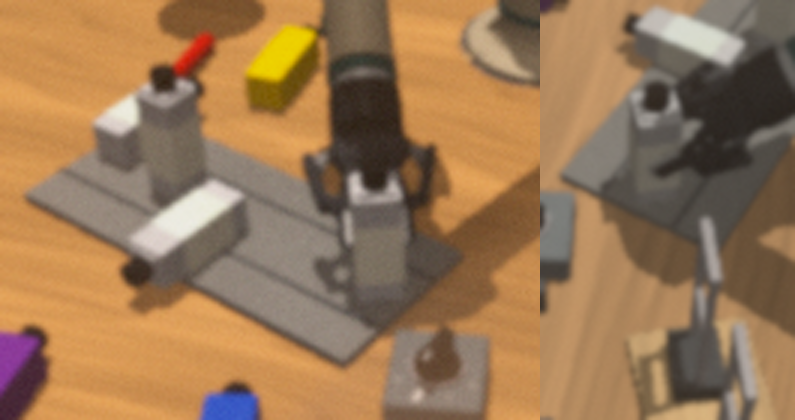

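Tin A hangs upright in the grip at (378,235), just above the lane between the strips. I'll lower it until it touches.

move_arm(
  steps=[0,0,0,0,0,-0.001,-1,0,0,0,0,0,-0.002,-1,0,0,0,0,0,-0.003,-1,0,0,0,0,0,-0.004,-1,0,0,0,0,0,-0.004,-1,0,0,0,0,0,-0.004,-1,0,0,0,0,0,-0.004,-1,0,0,0,0,0,-0.004,-1,0,0,0,0,0,-0.004,-1,0,0,0,0,0,-0.004,-1],
)

```text
clock: 34.95
position: [0.5693, -0.0264, 0.0611]
ee_rot: [-0.108, 0.846, 0.186, 0.488]
contact_force: [-0.2, 0.1, -1.5]
width: 0.0473
gripper_force: 62.6
```

move_arm(
  steps=[0,0,0,0,0,-0.001,-1,0,0,0,0,0,-0.002,-1,0,0,0,0,0,-0.003,-1,0,0,0,0,0,-0.003,-1,0,0,0,0,0,-0.003,-1,0,0,0,0,0,-0.003,-1,0,0,0,0,0,-0.003,-1,0,0,0,0,0,-0.003,-1,0,0,0,0,0,-0.003,-1,0,0,0,0,0,-0.003,-1],
)

```text
clock: 35.95
position: [0.5702, -0.0259, 0.0609]
ee_rot: [-0.108, 0.844, 0.186, 0.491]
contact_force: [-5.7, -1.2, 11.4]
width: 0.0474
gripper_force: 64.2
```

Run:
```python
from plan import *
p,R=load();save(p+[0,0,-.007],R)
c=((.541,-.040,.076),25,60);c2=((.541,-.040,.0775),25,60);r=((.447,-.084,.1375),25,60);v=((.49,-.15,.25),0,20);B=((.545,-.237,.25),-18.3,0)
rows(hold(c2,2,-1)+hold(c2,4,.75)+lerp(c2,r,4,.75))
rows(lerp(r,v,8,.75)+lerp(v,B,2,.6))
rows(lerp(B,B,1,.6)*10)
```

```text
0, 0, 0, 0, 0, 0.001, -1, 0, 0, 0, 0, 0, 0.001, -1, 0, 0, 0, 0, 0, 0.001, 0.75, 0, 0, 0, 0, 0, 0.001, 0.75, 0, 0, 0, 0, 0, 0.001, 0.75, 0, 0, 0, 0, 0, 0.001, 0.75, 0, 0, 0, -0.023, -0.011, 0.016, 0.75, 0, 0, 0, -0.047, -0.022, 0.031, 0.75, 0, 0, 0, -0.07, -0.033, 0.046, 0.75, 0, 0, 0, -0.094, -0.044, 0.061, 0.75

-0.0055, 0.0127, -0.0087, 0.005, -0.011, 0.011, 0.75, -0.0104, 0.0258, -0.0173, 0.009, -0.021, 0.023, 0.75, -0.0145, 0.0391, -0.0259, 0.012, -0.032, 0.035, 0.75, -0.0179, 0.0527, -0.0344, 0.016, -0.042, 0.046, 0.75, -0.0206, 0.0665, -0.0427, 0.019, -0.052, 0.059, 0.75, -0.0226, 0.0806, -0.0509, 0.022, -0.061, 0.071, 0.75, -0.0238, 0.0949, -0.0589, 0.024, -0.071, 0.083, 0.75, -0.0243, 0.1093, -0.0666, 0.027, -0.08, 0.096, 0.75, -0.0194, 0.1395, -0.0887, 0.048, -0.125, 0.095, 0.6, -0.01, 0.1701, -0.1089, 0.069, -0.167, 0.094, 0.6

0, 0, 0, 0, 0, 0, 0.6, 0, 0, 0, 0, 0, 0, 0.6, 0, 0, 0, 0, 0, 0, 0.6, 0, 0, 0, 0, 0, 0, 0.6, 0, 0, 0, 0, 0, 0, 0.6, 0, 0, 0, 0, 0, 0, 0.6, 0, 0, 0, 0, 0, 0, 0.6, 0, 0, 0, 0, 0, 0, 0.6, 0, 0, 0, 0, 0, 0, 0.6, 0, 0, 0, 0, 0, 0, 0.6
```

Run:
```python
from plan import *
r=((.447,-.084,.1375),25,60);v=((.49,-.15,.25),0,20);B=((.545,-.237,.25),-18.3,0)
p,R=pose((.541,-.040,.076),25,60);  # restore commanded after retreat
import json
p=np.array(pose(*r)[0]);save(p,pose(*r)[1])
rows(lerp(r,v,8,.75)+hold(v,2,.75))
rows(lerp(v,B,6,.6)+hold(B,4,.6))
```

```text
-0.0055, 0.0127, -0.0087, 0.004, -0.01, 0.011, 0.75, -0.0104, 0.0258, -0.0173, 0.009, -0.021, 0.023, 0.75, -0.0145, 0.0391, -0.0259, 0.012, -0.031, 0.035, 0.75, -0.0179, 0.0527, -0.0344, 0.016, -0.041, 0.046, 0.75, -0.0206, 0.0665, -0.0427, 0.019, -0.051, 0.059, 0.75, -0.0225, 0.0806, -0.0509, 0.022, -0.061, 0.071, 0.75, -0.0238, 0.0949, -0.0589, 0.024, -0.07, 0.083, 0.75, -0.0242, 0.1093, -0.0666, 0.027, -0.08, 0.096, 0.75, -0.0242, 0.1093, -0.0666, 0.027, -0.08, 0.096, 0.75, -0.0242, 0.1093, -0.0666, 0.027, -0.08, 0.096, 0.75

0.0002, 0.0093, -0.0084, 0.007, -0.015, 0, 0.6, 0.001, 0.0185, -0.0169, 0.014, -0.029, -0.001, 0.6, 0.0022, 0.0277, -0.0253, 0.021, -0.044, -0.001, 0.6, 0.0039, 0.0369, -0.0337, 0.028, -0.058, -0.002, 0.6, 0.0061, 0.046, -0.042, 0.035, -0.073, -0.002, 0.6, 0.0089, 0.0551, -0.0503, 0.042, -0.087, -0.002, 0.6, 0.0089, 0.0551, -0.0503, 0.042, -0.087, -0.002, 0.6, 0.0089, 0.0551, -0.0503, 0.042, -0.087, -0.002, 0.6, 0.0089, 0.0551, -0.0503, 0.042, -0.087, -0.002, 0.6, 0.0089, 0.0551, -0.0503, 0.042, -0.087, -0.002, 0.6
```

move_arm(
  steps=[0,0,0,0,0,0.001,-1,0,0,0,0,0,0.001,-1,0,0,0,0,0,0.001,0.75,0,0,0,0,0,0.001,0.75,0,0,0,0,0,0.001,0.75,0,0,0,0,0,0.001,0.75,0,0,0,-0.023,-0.011,0.016,0.75,0,0,0,-0.047,-0.022,0.031,0.75,0,0,0,-0.07,-0.033,0.046,0.75,0,0,0,-0.094,-0.044,0.061,0.75],
)

```text
clock: 36.95
position: [0.4743, -0.0704, 0.1193]
ee_rot: [-0.108, 0.846, 0.186, 0.488]
contact_force: [0.5, -0.4, 0.4]
width: 0.0749
gripper_force: 0.0
```

move_arm(
  steps=[-0.0055,0.0127,-0.0087,0.004,-0.01,0.011,0.75,-0.0104,0.0258,-0.0173,0.009,-0.021,0.023,0.75,-0.0145,0.0391,-0.0259,0.012,-0.031,0.035,0.75,-0.0179,0.0527,-0.0344,0.016,-0.041,0.046,0.75,-0.0206,0.0665,-0.0427,0.019,-0.051,0.059,0.75,-0.0225,0.0806,-0.0509,0.022,-0.061,0.071,0.75,-0.0238,0.0949,-0.0589,0.024,-0.07,0.083,0.75,-0.0242,0.1093,-0.0666,0.027,-0.08,0.096,0.75,-0.0242,0.1093,-0.0666,0.027,-0.08,0.096,0.75,-0.0242,0.1093,-0.0666,0.027,-0.08,0.096,0.75],
)

```text
clock: 37.95
position: [0.5025, -0.1513, 0.2163]
ee_rot: [0.003, 0.985, -0.003, 0.173]
contact_force: [-0.1, 0.3, -0.7]
width: 0.0748
gripper_force: 0.0
```

move_arm(
  steps=[0.0002,0.0093,-0.0084,0.007,-0.015,0,0.6,0.001,0.0185,-0.0169,0.014,-0.029,-0.001,0.6,0.0022,0.0277,-0.0253,0.021,-0.044,-0.001,0.6,0.0039,0.0369,-0.0337,0.028,-0.058,-0.002,0.6,0.0061,0.046,-0.042,0.035,-0.073,-0.002,0.6,0.0089,0.0551,-0.0503,0.042,-0.087,-0.002,0.6,0.0089,0.0551,-0.0503,0.042,-0.087,-0.002,0.6,0.0089,0.0551,-0.0503,0.042,-0.087,-0.002,0.6,0.0089,0.0551,-0.0503,0.042,-0.087,-0.002,0.6,0.0089,0.0551,-0.0503,0.042,-0.087,-0.002,0.6],
)

```text
clock: 38.95
position: [0.5433, -0.2365, 0.2134]
ee_rot: [0.001, 0.987, -0.16, -0.0]
contact_force: [-0.4, -0.0, 0.3]
width: 0.0682
gripper_force: 0.0
```

```bash
cat >> h.py <<'E'
def whites(d,z=.058,thr=150,amin=300):
    g=d['pixels'];b=((g.min(2)>thr)&(g.max(2).astype(int)-g.min(2)<35)).astype(np.uint8)
    b=cv2.morphologyEx(b,cv2.MORPH_OPEN,np.ones((3,3)))
    n,l,st,ce=cv2.connectedComponentsWithStats(b)
    for i in range(1,n):
        if st[i,4]<amin: continue
        cn=max(cv2.findContours((l==i).astype(np.uint8),0,2)[0],key=cv2.contourArea)
        box=cv2.boxPoints(cv2.minAreaRect(cn));w=np.array([atz(d,*p,z)[:2] for p in box])
        print('area',st[i,4],'pix',ce[i].round(),'lane',lane(w.mean(0)).round(4),'world',w.mean(0).round(4),'sides',[ (round(np.linalg.norm(w[k+1]-w[k]),4),round(np.degrees(np.arctan2(*(w[k+1]-w[k])[::-1])),1)) for k in(0,1)])
E
python3 - <<'E'
from h import *
st=manip.get_state();print(st['position'],st['ee_rot'],st['qpos'].round(2))
d=grab('wrist','w10');whites(d);print(proj(d,[.551,-.2437,.058]))
whites(d,thr=120)
p=lambda u,v:d['pixels'][v,u].tolist()
print([p(int(proj(d,[*(LC+x*LX-.0*LY),.058])[0]),int(proj(d,[*(LC+x*LX),.058])[1])) for x in np.arange(-.02,.16,.01)])
s=grab('side','s10');whites(s,amin=60,thr=150)
E
```

```text
[ 0.54328395 -0.23645447  0.21336525] [ 1.12927073e-03  9.87106362e-01 -1.60061668e-01 -1.32105147e-04] [-0.53  0.3   1.48 -0.    1.36  1.37]
area 5661 pix [260. 163.] lane [ 0.0684 -0.0048] world [ 0.5515 -0.2458] sides [(np.float64(0.0462), np.float64(-108.4)), (np.float64(0.1289), np.float64(163.1))]
area 3541 pix [448. 262.] lane [-0.0402 -0.1968] world [ 0.3888 -0.3946] sides [(np.float64(0.0938), np.float64(-15.2)), (np.float64(0.048), np.float64(-113.9))]
area 595 pix [400. 262.] lane [-0.0417 -0.1404] world [ 0.4049 -0.3405] sides [(np.float64(0.047), np.float64(-108.5)), (np.float64(0.034), np.float64(169.1))]
[256.55949113 162.07470725]
area 27151 pix [312. 172.] lane [ 0.0568 -0.0624] world [ 0.5227 -0.2969] sides [(np.float64(0.2705), np.float64(-108.4)), (np.float64(0.1539), np.float64(171.8))]
area 3271 pix [117. 149.] lane [0.0816 0.1229] world [ 0.6037 -0.1284] sides [(np.float64(0.0706), np.float64(-108.4)), (np.float64(0.044), np.float64(157.3))]
area 1150 pix [ 49. 146.] lane [0.0816 0.1868] world [ 0.6235 -0.0677] sides [(np.float64(0.0277), np.float64(-108.4)), (
[... 1730 characters left out ...]
.float64(-85.5)), (np.float64(0.0596), np.float64(177.5))]
area 900 pix [401.  75.] lane [-0.087  -0.8288] world [ 0.1486 -0.9808] sides [(np.float64(0.3959), np.float64(-164.9)), (np.float64(0.202), np.float64(85.0))]
area 221 pix [334. 145.] lane [-0.0654 -0.1953] world [ 0.3653 -0.3853] sides [(np.float64(0.0462), np.float64(-95.0)), (np.float64(0.1141), np.float64(164.7))]
area 202 pix [285. 163.] lane [ 0.0434 -0.0043] world [ 0.5279 -0.2375] sides [(np.float64(0.0516), np.float64(-93.4)), (np.float64(0.0847), np.float64(162.5))]
area 229 pix [255. 378.] lane [-0.2325  0.6488] world [0.468  0.4687] sides [(np.float64(0.0471), np.float64(-166.4)), (np.float64(0.0244), np.float64(102.6))]
```

Run:
```python
from plan import *
s=((.545,-.237,.25),-18.3,0);h=((.557,-.2475,.12),-17.2,-30);g=((.557,-.2475,.042),-17.2,-30)
rows(lerp(s,h,5,.6)+lerp(h,g,4,.6)+hold(g,1,.6))
u=((.54,-.21,.2),-17.2,-10);m=((.52,-.17,.25),3,20);a=((.508,-.1415,.25),20,60);b=((.508,-.1415,.09),20,60);c=((.508,-.1415,.080),20,60)
q,log=track(np.array([-.53,.3,1.48,0,1.36,1.37]),[s,h,g,u,m,a,c]);print([l[0] for l in log],log[-1][1])
rows(lerp(g,u,5,-1)+lerp(u,m,5,-1))
rows(lerp(m,a,8,-1)+hold(a,2,-1))
rows(lerp(a,b,6,-1)+lerp(b,c,3,-1)+hold(c,1,-1))
```

```text
0.0052, 0.0158, 0.0006, -0.001, 0, -0.026, 0.6, 0.0103, 0.0317, 0.0012, -0.003, -0.001, -0.051, 0.6, 0.0154, 0.0476, 0.0018, -0.004, -0.002, -0.076, 0.6, 0.0204, 0.0635, 0.0024, -0.005, -0.003, -0.101, 0.6, 0.0254, 0.0794, 0.003, -0.006, -0.005, -0.125, 0.6, 0.0254, 0.0794, 0.003, -0.006, -0.005, -0.145, 0.6, 0.0254, 0.0794, 0.003, -0.006, -0.005, -0.164, 0.6, 0.0254, 0.0794, 0.003, -0.006, -0.005, -0.184, 0.6, 0.0254, 0.0794, 0.003, -0.006, -0.005, -0.203, 0.6, 0.0254, 0.0794, 0.003, -0.006, -0.005, -0.203, 0.6

[np.float64(0.0), np.float64(0.0), np.float64(0.0), np.float64(0.0), np.float64(0.0), np.float64(0.0)] [-1.02, 0.55, 2.46, 1.69, 1.03, -1.41]
-0.0033, -0.0106, 0, -0.001, 0.007, 0.03, -1, -0.0066, -0.0213, 0, -0.002, 0.014, 0.061, -1, -0.0099, -0.0319, 0, -0.003, 0.021, 0.092, -1, -0.0132, -0.0425, 0, -0.004, 0.028, 0.122, -1, -0.0165, -0.0531, 0, -0.005, 0.034, 0.154, -1, -0.0189, -0.0697, 0.011, -0.006, 0.041, 0.163, -1, -0.0203, -0.0867, 0.0219, -0.006, 0.048, 0.173, -1, -0.0205, -0.1038, 0.0324, -0.006, 0.056, 0.183, -1, -0.0195, -0.1211, 0.0427, -0.006, 0.064, 0.194, -1, -0.0173, -0.1385, 0.0525, -0.006, 0.073, 0.205, -1

0.001, -0.0139, 0.0059, 0.001, 0.004, 0.001, -1, 0.0025, -0.0277, 0.0118, 0.002, 0.009, 0.003, -1, 0.0045, -0.0415, 0.0176, 0.003, 0.014, 0.005, -1, 0.007, -0.0552, 0.0234, 0.004, 0.018, 0.007, -1, 0.0101, -0.0688, 0.0291, 0.005, 0.023, 0.009, -1, 0.0136, -0.0824, 0.0346, 0.005, 0.029, 0.011, -1, 0.0177, -0.0959, 0.04, 0.005, 0.034, 0.014, -1, 0.0223, -0.1093, 0.0453, 0.005, 0.039, 0.016, -1, 0.0223, -0.1093, 0.0453, 0.005, 0.039, 0.016, -1, 0.0223, -0.1093, 0.0453, 0.005, 0.039, 0.016, -1

0, 0, 0, 0, 0, -0.026, -1, 0, 0, 0, 0, 0, -0.053, -1, 0, 0, 0, 0, 0, -0.08, -1, 0, 0, 0, 0, 0, -0.106, -1, 0, 0, 0, 0, 0, -0.133, -1, 0, 0, 0, 0, 0, -0.159, -1, 0, 0, 0, 0, 0, -0.163, -1, 0, 0, 0, 0, 0, -0.166, -1, 0, 0, 0, 0, 0, -0.169, -1, 0, 0, 0, 0, 0, -0.169, -1
```

move_arm(
  steps=[0.0052,0.0158,0.0006,-0.001,0,-0.026,0.6,0.0103,0.0317,0.0012,-0.003,-0.001,-0.051,0.6,0.0154,0.0476,0.0018,-0.004,-0.002,-0.076,0.6,0.0204,0.0635,0.0024,-0.005,-0.003,-0.101,0.6,0.0254,0.0794,0.003,-0.006,-0.005,-0.125,0.6,0.0254,0.0794,0.003,-0.006,-0.005,-0.145,0.6,0.0254,0.0794,0.003,-0.006,-0.005,-0.164,0.6,0.0254,0.0794,0.003,-0.006,-0.005,-0.184,0.6,0.0254,0.0794,0.003,-0.006,-0.005,-0.203,0.6,0.0254,0.0794,0.003,-0.006,-0.005,-0.203,0.6],
)

```text
clock: 40.05
position: [0.5369, -0.2414, 0.0081]
ee_rot: [-0.038, 0.954, -0.145, -0.258]
contact_force: [-0.2, 0.0, -0.2]
width: 0.0683
gripper_force: 0.0
```

move_arm(
  steps=[0,0,0,0,0,0,-1,0,0,0,0,0,0,-1,0,0,0,0,0,0,-1,0,0,0,0,0,0,-1,0,0,0,0,0,0,-1,0,0,0,0,0,0,-1,0,0,0,0,0,0,-1,0,0,0,0,0,0,-1,0,0,0,0,0,0,-1,0,0,0,0,0,0,-1],
)

```text
clock: 41.05
position: [0.5395, -0.2427, 0.0114]
ee_rot: [-0.037, 0.955, -0.145, -0.255]
contact_force: [4.6, -0.6, 5.5]
width: 0.0475
gripper_force: 63.4
```

move_arm(
  steps=[-0.0033,-0.0106,0,-0.001,0.007,0.03,-1,-0.0066,-0.0213,0,-0.002,0.014,0.061,-1,-0.0099,-0.0319,0,-0.003,0.021,0.092,-1,-0.0132,-0.0425,0,-0.004,0.028,0.122,-1,-0.0165,-0.0531,0,-0.005,0.034,0.154,-1,-0.0189,-0.0697,0.011,-0.006,0.041,0.163,-1,-0.0203,-0.0867,0.0219,-0.006,0.048,0.173,-1,-0.0205,-0.1038,0.0324,-0.006,0.056,0.183,-1,-0.0195,-0.1211,0.0427,-0.006,0.064,0.194,-1,-0.0173,-0.1385,0.0525,-0.006,0.073,0.205,-1],
)

```text
clock: 42.05
position: [0.5305, -0.1677, 0.2147]
ee_rot: [-0.004, 0.984, 0.026, 0.174]
contact_force: [0.6, 0.1, -3.3]
width: 0.0476
gripper_force: 62.6
```

move_arm(
  steps=[0.001,-0.0139,0.0059,0.001,0.004,0.001,-1,0.0025,-0.0277,0.0118,0.002,0.009,0.003,-1,0.0045,-0.0415,0.0176,0.003,0.014,0.005,-1,0.007,-0.0552,0.0234,0.004,0.018,0.007,-1,0.0101,-0.0688,0.0291,0.005,0.023,0.009,-1,0.0136,-0.0824,0.0346,0.005,0.029,0.011,-1,0.0177,-0.0959,0.04,0.005,0.034,0.014,-1,0.0223,-0.1093,0.0453,0.005,0.039,0.016,-1,0.0223,-0.1093,0.0453,0.005,0.039,0.016,-1,0.0223,-0.1093,0.0453,0.005,0.039,0.016,-1],
)

```text
clock: 43.05
position: [0.5367, -0.1305, 0.2299]
ee_rot: [-0.087, 0.854, 0.148, 0.491]
contact_force: [0.4, 0.2, -3.3]
width: 0.047
gripper_force: 62.8
```

move_arm(
  steps=[0,0,0,0,0,-0.026,-1,0,0,0,0,0,-0.053,-1,0,0,0,0,0,-0.08,-1,0,0,0,0,0,-0.106,-1,0,0,0,0,0,-0.133,-1,0,0,0,0,0,-0.159,-1,0,0,0,0,0,-0.163,-1,0,0,0,0,0,-0.166,-1,0,0,0,0,0,-0.169,-1,0,0,0,0,0,-0.169,-1],
)

```text
clock: 44.05
position: [0.5385, -0.1303, 0.0649]
ee_rot: [-0.086, 0.852, 0.149, 0.495]
contact_force: [1.5, 1.0, 1.8]
width: 0.0475
gripper_force: 62.9
```

Run:
```python
from plan import *
from h import LC,LX,LY
c=((.508,-.1415,.080),20,60);c2=((.508,-.1415,.081),20,60);r=((.410,-.177,.141),20,60)
v=((.43,-.26,.27),0,20);Cc=LC-.075*LX-.195*LY;print(Cc)
g=((*Cc,.042),-17,30);h=((*Cc,.2),-17,30)
T=LC-.2*LY;print(T)
q0=np.array([-1.02,.55,2.46,1.69,1.03,-1.41])
for yw in(-60,-45,-30,-17):
    pl=(*(T+.007*np.array([np.cos(np.radians(yw)),np.sin(np.radians(yw))])),.08)
    q,log=track(q0,[c,r,v,h,g,h,((*T,.25),(yw-17)/2,-15),((*T,.25),yw,-60),(pl,yw,-60)]);print(yw,[l[0] for l in log],log[2][1],log[3][1],log[-1][1])
rows(hold(c2,2,-1)+hold(c2,4,.75)+lerp(c2,r,4,.75))
rows(lerp(r,v,8,.75)+hold(v,2,.75))
```

```text
[ 0.356225 -0.382195]
[ 0.426  -0.4102]
-60 [np.float64(0.0), np.float64(0.0), np.float64(0.0), np.float64(0.0), np.float64(0.0), np.float64(0.0), np.float64(0.0), np.float64(0.0)] [-1.23, 0.08, 2.04, 0.6, 0.79, 0.26] [-1.23, 0.35, 2.26, 1.14, 0.46, -0.38] [-0.94, 0.99, 1.01, 0.11, 2.18, 1.69]
-45 [np.float64(0.0), np.float64(0.0), np.float64(0.0), np.float64(0.0), np.float64(0.0), np.float64(0.0), np.float64(0.0), np.float64(0.0)] [-1.23, 0.08, 2.04, 0.6, 0.79, 0.26] [-1.23, 0.35, 2.26, 1.14, 0.46, -0.38] [-0.85, 1.0, 0.99, -0.07, 2.2, 1.5]
-30 [np.float64(0.0), np.float64(0.0), np.float64(0.0), np.float64(0.0), np.float64(0.0), np.float64(0.0), np.float64(0.0), np.float64(0.0)] [-1.23, 0.08, 2.04, 0.6, 0.79, 0.26] [-1.23, 0.35, 2.26, 1.14, 0.46, -0.38] [-0.76, 0.99, 1.01, -0.25, 2.16, 1.31]
-17 [np.float64(0.0), np.float64(0.0), np.float64(0.0), np.float64(0.0), np.float64(0.0), np.float64(0.0), np.float64(0.0), np.float64(0.0)] [-1.23, 0.08, 2.04, 0.6, 0.79, 0.26] [-1.23, 0.35, 2.26, 1.14, 0.46, -0.38] [-0.69, 0.97, 1.06, -0.39, 2.09, 1.17]
0, 0, 0, 0, 0, 0.001, -1, 0, 0, 0, 0, 0, 0.001, -1, 0, 0, 0, 0, 0, 0.001, 0.75, 0, 0, 0, 0, 0, 0.001, 0.75, 0, 0, 0, 0, 0, 0.001, 0.75, 0, 0, 0, 0, 0, 0.001, 0.75, 0, 0, 0, -0.024, -0.009, 0.016, 0.75, 0, 0, 0, -0.049, -0.018, 0.031, 0.75, 0, 0, 0, -0.073, -0.027, 0.046, 0.75, 0, 0, 0, -0.098, -0.036, 0.061, 0.75

-0.0045, 0.0132, -0.007, 0.001, -0.012, 0.013, 0.75, -0.0084, 0.0265, -0.0139, 0.002, -0.024, 0.026, 0.75, -0.0117, 0.04, -0.0207, 0.003, -0.036, 0.04, 0.75, -0.0144, 0.0537, -0.0275, 0.003, -0.048, 0.054, 0.75, -0.0166, 0.0676, -0.0342, 0.004, -0.06, 0.068, 0.75, -0.0181, 0.0816, -0.0407, 0.003, -0.071, 0.083, 0.75, -0.0191, 0.0957, -0.0471, 0.003, -0.082, 0.097, 0.75, -0.0194, 0.11, -0.0533, 0.003, -0.094, 0.112, 0.75, -0.0194, 0.11, -0.0533, 0.003, -0.094, 0.112, 0.75, -0.0194, 0.11, -0.0533, 0.003, -0.094, 0.112, 0.75
```

move_arm(
  steps=[0,0,0,0,0,0.001,-1,0,0,0,0,0,0.001,-1,0,0,0,0,0,0.001,0.75,0,0,0,0,0,0.001,0.75,0,0,0,0,0,0.001,0.75,0,0,0,0,0,0.001,0.75,0,0,0,-0.024,-0.009,0.016,0.75,0,0,0,-0.049,-0.018,0.031,0.75,0,0,0,-0.073,-0.027,0.046,0.75,0,0,0,-0.098,-0.036,0.061,0.75],
)

```text
clock: 45.05
position: [0.4383, -0.1663, 0.1234]
ee_rot: [-0.087, 0.853, 0.148, 0.492]
contact_force: [0.1, -0.8, -0.0]
width: 0.0743
gripper_force: 0.0
```

move_arm(
  steps=[-0.0045,0.0132,-0.007,0.001,-0.012,0.013,0.75,-0.0084,0.0265,-0.0139,0.002,-0.024,0.026,0.75,-0.0117,0.04,-0.0207,0.003,-0.036,0.04,0.75,-0.0144,0.0537,-0.0275,0.003,-0.048,0.054,0.75,-0.0166,0.0676,-0.0342,0.004,-0.06,0.068,0.75,-0.0181,0.0816,-0.0407,0.003,-0.071,0.083,0.75,-0.0191,0.0957,-0.0471,0.003,-0.082,0.097,0.75,-0.0194,0.11,-0.0533,0.003,-0.094,0.112,0.75,-0.0194,0.11,-0.0533,0.003,-0.094,0.112,0.75,-0.0194,0.11,-0.0533,0.003,-0.094,0.112,0.75],
)

```text
clock: 46.05
position: [0.4433, -0.2603, 0.236]
ee_rot: [0.001, 0.985, -0.0, 0.174]
contact_force: [0.3, 0.1, 0.8]
width: 0.0751
gripper_force: 0.0
```

Run:
```python
from plan import *
v=((.43,-.26,.27),0,20);V=((.40,-.365,.27),-17,0)
rows(lerp(v,V,6,.6)+hold(V,4,.6))
```

```text
0.0002, 0.0092, -0.0078, -0.007, -0.018, 0, 0.6, 0.0009, 0.0185, -0.0157, -0.015, -0.035, -0.001, 0.6, 0.002, 0.0277, -0.0235, -0.022, -0.053, -0.001, 0.6, 0.0036, 0.0369, -0.0313, -0.029, -0.07, -0.002, 0.6, 0.0057, 0.046, -0.039, -0.036, -0.088, -0.002, 0.6, 0.0082, 0.0551, -0.0467, -0.043, -0.105, -0.002, 0.6, 0.0082, 0.0551, -0.0467, -0.043, -0.105, -0.002, 0.6, 0.0082, 0.0551, -0.0467, -0.043, -0.105, -0.002, 0.6, 0.0082, 0.0551, -0.0467, -0.043, -0.105, -0.002, 0.6, 0.0082, 0.0551, -0.0467, -0.043, -0.105, -0.002, 0.6
```

move_arm(
  steps=[0.0002,0.0092,-0.0078,-0.007,-0.018,0,0.6,0.0009,0.0185,-0.0157,-0.015,-0.035,-0.001,0.6,0.002,0.0277,-0.0235,-0.022,-0.053,-0.001,0.6,0.0036,0.0369,-0.0313,-0.029,-0.07,-0.002,0.6,0.0057,0.046,-0.039,-0.036,-0.088,-0.002,0.6,0.0082,0.0551,-0.0467,-0.043,-0.105,-0.002,0.6,0.0082,0.0551,-0.0467,-0.043,-0.105,-0.002,0.6,0.0082,0.0551,-0.0467,-0.043,-0.105,-0.002,0.6,0.0082,0.0551,-0.0467,-0.043,-0.105,-0.002,0.6,0.0082,0.0551,-0.0467,-0.043,-0.105,-0.002,0.6],
)

```text
clock: 47.05
position: [0.3987, -0.3641, 0.2331]
ee_rot: [0.001, 0.989, -0.149, 0.0]
contact_force: [-0.2, 0.7, 0.6]
width: 0.0679
gripper_force: 0.0
```

Run:
```python
from h import *
st=manip.get_state();print(st['position'],st['ee_rot'],st['qpos'].round(2))
d=grab('wrist','w11');whites(d)
for n in((.3,-.33),): pass
print(proj(d,[*(LC-.065*LX-.195*LY),.058]))
s=grab('side','s11');whites(s,amin=60)
u=proj(s,[.53,-.08,.1])
# standing tins: dark caps in side/scene
c=grab('scene','c11')
for nm,im in(('side',s),('scene',c)):
    g=im['pixels'].max(2)<45;b=cv2.morphologyEx(g.astype(np.uint8),cv2.MORPH_OPEN,np.ones((2,2)));n,l,S,ce=cv2.connectedComponentsWithStats(b)
    for i in range(1,n):
        if 12<S[i,4]<200:
            w=atz(im,*ce[i],.157);L=lane(w)
            if abs(L[0])<.1 and abs(L[1])<.3: print(nm,S[i],ce[i].round(1),L.round(4))
```

```text
[ 0.39873591 -0.36414496  0.23306829] [ 1.03309615e-03  9.88869685e-01 -1.48780620e-01  7.63403111e-05] [-0.87  0.21  1.55 -0.    1.37  1.  ]
area 5664 pix [284. 184.] lane [-0.0588 -0.197 ] world [ 0.371 -0.389] sides [(np.float64(0.0467), np.float64(-107.1)), (np.float64(0.1276), np.float64(165.5))]
[281.40411373 192.53062542]
area 2767 pix [259.  44.] lane [ 0.6178 -0.819 ] world [ 0.8214 -1.1899] sides [(np.float64(0.5738), np.float64(-74.8)), (np.float64(0.6367), np.float64(178.2))]
area 586 pix [381.  39.] lane [ 0.0596 -1.2038] world [ 0.1716 -1.3827] sides [(np.float64(0.2998), np.float64(-164.5)), (np.float64(0.2147), np.float64(86.9))]
area 228 pix [432.  47.] lane [-0.1862 -1.2461] world [-0.0751 -1.3468] sides [(np.float64(0.2378), np.float64(-98.4)), (np.float64(0.0759), np.float64(171.9))]
area 988 pix [404.  75.] lane [-0.0978 -0.8419] world [ 0.1342 -0.99  ] sides [(np.float64(0.4182), np.float64(-164.9)), (np.float64(0.2138), np.float64(84.5))]
area 220 pix [334. 145.] lane [-0.0654 -0.1953] world [ 0.3653 -0.3853] sides [(np.float64(0.0462), np.float64(-95.0)), (np.float64(0.1141), np.float64(164.7))]
area 228 pix [255. 378.] lane [-0.2325  0.6488] world [0.468  0.4687] sides [(np.float64(0.0471), np.float64(-166.4)), (np.float64(0.0244), np.float64(102.6))]
```

Run:
```python
from plan import *
V=((.40,-.365,.27),-17,0);h=((.365,-.387,.14),-15.5,30);g=((.365,-.387,.042),-15.5,30)
u=((.38,-.392,.2),-18,15);m=((.41,-.405,.25),-24,-20);a=((.432,-.4137,.25),-30,-60);b=((.432,-.4137,.09),-30,-60);c=((.432,-.4137,.082),-30,-60)
q,log=track(np.array([-.87,.21,1.55,0,1.37,1.]),[V,h,g,u,m,a,b,c]);print([(l[0],l[1]) for l in log])
rows(lerp(V,h,5,.6)+lerp(h,g,4,.6)+hold(g,1,.6))
rows(lerp(g,u,4,-1)+lerp(u,m,6,-1))
rows(lerp(m,a,8,-1)+hold(a,2,-1))
rows(lerp(a,b,6,-1)+lerp(b,c,3,-1)+hold(c,1,-1))
```

```text
[(np.float64(0.0), [-1.22, 0.18, 2.11, 0.72, 0.66, 0.09]), (np.float64(0.0), [-1.22, 0.36, 2.23, 1.1, 0.47, -0.36]), (np.float64(0.0), [-1.04, 0.17, 1.83, 0.21, 0.96, 0.74]), (np.float64(0.0), [-0.82, 0.46, 1.28, -0.14, 1.72, 1.17]), (np.float64(0.0), [-0.76, 0.86, 0.86, -0.32, 2.42, 1.21]), (np.float64(0.0), [-0.76, 0.98, 1.0, -0.25, 2.17, 1.3]), (np.float64(0.0), [-0.76, 0.99, 1.01, -0.25, 2.16, 1.31])]
-0.0048, -0.0159, 0.0008, -0.003, -0.005, -0.026, 0.6, -0.0096, -0.0319, 0.0017, -0.007, -0.011, -0.051, 0.6, -0.0142, -0.0479, 0.0025, -0.01, -0.016, -0.076, 0.6, -0.0188, -0.0639, 0.0033, -0.014, -0.021, -0.101, 0.6, -0.0233, -0.08, 0.0041, -0.017, -0.026, -0.125, 0.6, -0.0233, -0.08, 0.0041, -0.017, -0.026, -0.15, 0.6, -0.0233, -0.08, 0.0041, -0.017, -0.026, -0.174, 0.6, -0.0233, -0.08, 0.0041, -0.017, -0.026, -0.199, 0.6, -0.0233, -0.08, 0.0041, -0.017, -0.026, -0.223, 0.6, -0.0233, -0.08, 0.0041, -0.017, -0.026, -0.223, 0.6

0.0028, 0.01, -0.0018, 0.001, -0.001, 0.038, -1, 0.0058, 0.02, -0.0035, 0.003, -0.002, 0.077, -1, 0.0088, 0.03, -0.0052, 0.005, -0.003, 0.115, -1, 0.012, 0
[... 398 characters left out ...]
 0.0252, -0.0042, 0.001, 0, 0.003, -1, 0.0177, 0.0377, -0.0062, 0.001, 0.001, 0.005, -1, 0.0239, 0.0501, -0.0083, 0.002, 0.001, 0.007, -1, 0.0303, 0.0624, -0.0103, 0.003, 0.001, 0.009, -1, 0.0368, 0.0747, -0.0122, 0.004, 0.001, 0.011, -1, 0.0435, 0.0869, -0.0141, 0.005, 0.002, 0.014, -1, 0.0504, 0.099, -0.016, 0.006, 0.002, 0.017, -1, 0.0504, 0.099, -0.016, 0.006, 0.002, 0.017, -1, 0.0504, 0.099, -0.016, 0.006, 0.002, 0.017, -1

0, 0, 0, 0, 0, -0.027, -1, 0, 0, 0, 0, 0, -0.054, -1, 0, 0, 0, 0, 0, -0.081, -1, 0, 0, 0, 0, 0, -0.107, -1, 0, 0, 0, 0, 0, -0.134, -1, 0, 0, 0, 0, 0, -0.16, -1, 0, 0, 0, 0, 0, -0.163, -1, 0, 0, 0, 0, 0, -0.166, -1, 0, 0, 0, 0, 0, -0.168, -1, 0, 0, 0, 0, 0, -0.168, -1
```

move_arm(
  steps=[-0.0048,-0.0159,0.0008,-0.003,-0.005,-0.026,0.6,-0.0096,-0.0319,0.0017,-0.007,-0.011,-0.051,0.6,-0.0142,-0.0479,0.0025,-0.01,-0.016,-0.076,0.6,-0.0188,-0.0639,0.0033,-0.014,-0.021,-0.101,0.6,-0.0233,-0.08,0.0041,-0.017,-0.026,-0.125,0.6,-0.0233,-0.08,0.0041,-0.017,-0.026,-0.15,0.6,-0.0233,-0.08,0.0041,-0.017,-0.026,-0.174,0.6,-0.0233,-0.08,0.0041,-0.017,-0.026,-0.199,0.6,-0.0233,-0.08,0.0041,-0.017,-0.026,-0.223,0.6,-0.0233,-0.08,0.0041,-0.017,-0.026,-0.223,0.6],
)

```text
clock: 48.2
position: [0.3815, -0.3896, 0.0077]
ee_rot: [0.034, 0.957, -0.133, 0.255]
contact_force: [0.8, 0.9, 1.3]
width: 0.0683
gripper_force: 0.0
```

move_arm(
  steps=[0,0,0,0,0,0,-1,0,0,0,0,0,0,-1,0,0,0,0,0,0,-1,0,0,0,0,0,0,-1,0,0,0,0,0,0,-1,0,0,0,0,0,0,-1,0,0,0,0,0,0,-1,0,0,0,0,0,0,-1,0,0,0,0,0,0,-1,0,0,0,0,0,0,-1],
)

```text
clock: 49.2
position: [0.3826, -0.392, 0.0113]
ee_rot: [0.037, 0.957, -0.131, 0.257]
contact_force: [-2.9, 0.1, 7.9]
width: 0.0474
gripper_force: 62.7
```

move_arm(
  steps=[0.0028,0.01,-0.0018,0.001,-0.001,0.038,-1,0.0058,0.02,-0.0035,0.003,-0.002,0.077,-1,0.0088,0.03,-0.0052,0.005,-0.003,0.115,-1,0.012,0.0399,-0.0069,0.006,-0.004,0.154,-1,0.0172,0.0553,-0.0096,0.008,-0.005,0.162,-1,0.0226,0.0706,-0.0123,0.009,-0.006,0.17,-1,0.0283,0.0858,-0.0149,0.01,-0.006,0.178,-1,0.0342,0.1009,-0.0174,0.012,-0.007,0.187,-1,0.0405,0.1159,-0.0198,0.014,-0.008,0.196,-1,0.047,0.1309,-0.0221,0.015,-0.008,0.205,-1],
)

```text
clock: 50.2
position: [0.3981, -0.3991, 0.2159]
ee_rot: [-0.035, 0.963, -0.206, -0.172]
contact_force: [-0.2, -0.1, -2.3]
width: 0.0476
gripper_force: 62.4
```

move_arm(
  steps=[0.0057,0.0126,-0.0021,0.001,0,0.001,-1,0.0116,0.0252,-0.0042,0.001,0,0.003,-1,0.0177,0.0377,-0.0062,0.001,0.001,0.005,-1,0.0239,0.0501,-0.0083,0.002,0.001,0.007,-1,0.0303,0.0624,-0.0103,0.003,0.001,0.009,-1,0.0368,0.0747,-0.0122,0.004,0.001,0.011,-1,0.0435,0.0869,-0.0141,0.005,0.002,0.014,-1,0.0504,0.099,-0.016,0.006,0.002,0.017,-1,0.0504,0.099,-0.016,0.006,0.002,0.017,-1,0.0504,0.099,-0.016,0.006,0.002,0.017,-1],
)

```text
clock: 51.2
position: [0.4035, -0.3976, 0.2308]
ee_rot: [-0.128, 0.837, -0.224, -0.483]
contact_force: [-0.3, 0.4, -2.6]
width: 0.0476
gripper_force: 62.6
```

move_arm(
  steps=[0,0,0,0,0,-0.027,-1,0,0,0,0,0,-0.054,-1,0,0,0,0,0,-0.081,-1,0,0,0,0,0,-0.107,-1,0,0,0,0,0,-0.134,-1,0,0,0,0,0,-0.155,-1,0,0,0,0,0,-0.16,-1,0,0,0,0,0,-0.163,-1,0,0,0,0,0,-0.165,-1,0,0,0,0,0,-0.165,-1],
)

```text
clock: 52.2
position: [0.4036, -0.3977, 0.068]
ee_rot: [-0.127, 0.837, -0.225, -0.483]
contact_force: [0.5, -0.0, -2.1]
width: 0.0474
gripper_force: 62.6
```

move_arm(
  steps=[0,0,0,0,0,-0.001,-1,0,0,0,0,0,-0.002,-1,0,0,0,0,0,-0.003,-1,0,0,0,0,0,-0.003,-1,0,0,0,0,0,-0.003,-1,0,0,0,0,0,-0.003,-1,0,0,0,0,0,-0.003,-1,0,0,0,0,0,-0.003,-1,0,0,0,0,0,-0.003,-1,0,0,0,0,0,-0.003,-1],
)

```text
clock: 53.2
position: [0.4033, -0.3974, 0.0641]
ee_rot: [-0.127, 0.837, -0.225, -0.483]
contact_force: [1.0, -0.3, -2.0]
width: 0.0473
gripper_force: 62.6
```

move_arm(
  steps=[0,0,0,0,0,-0.001,-1,0,0,0,0,0,-0.002,-1,0,0,0,0,0,-0.003,-1,0,0,0,0,0,-0.003,-1,0,0,0,0,0,-0.003,-1,0,0,0,0,0,-0.003,-1,0,0,0,0,0,-0.003,-1,0,0,0,0,0,-0.003,-1,0,0,0,0,0,-0.003,-1,0,0,0,0,0,-0.003,-1],
)

```text
clock: 54.2
position: [0.4033, -0.3973, 0.0639]
ee_rot: [-0.127, 0.836, -0.225, -0.484]
contact_force: [2.3, -1.2, 7.7]
width: 0.0476
gripper_force: 63.5
```

Run:
```python
from plan import *
p,R=load();save(p+[0,0,-.003],R)   # -.165 instead of -.168, then -.006
c=((.432,-.4137,.079),-30,-60);c2=((.432,-.4137,.0805),-30,-60);r=((.522,-.4657,.1405),-30,-60);v=((.48,-.47,.35),-10,0);w=((.25,-.50,.35),10,0)
rows(hold(c2,2,-1)+hold(c2,4,.75)+lerp(c2,r,4,.75))
rows(lerp(r,v,9,.75)+hold(v,1,.75))
rows(lerp(v,w,8,.75)+hold(w,2,.75))
q,log=track(np.array([-.76,.99,1.01,-.25,2.16,1.31]),[c,r,v,w]);print(log)
```

```text
0, 0, 0, 0, 0, 0.001, -1, 0, 0, 0, 0, 0, 0.001, -1, 0, 0, 0, 0, 0, 0.001, 0.75, 0, 0, 0, 0, 0, 0.001, 0.75, 0, 0, 0, 0, 0, 0.001, 0.75, 0, 0, 0, 0, 0, 0.001, 0.75, 0, 0, 0, 0.023, -0.013, 0.016, 0.75, 0, 0, 0, 0.045, -0.026, 0.031, 0.75, 0, 0, 0, 0.068, -0.039, 0.046, 0.75, 0, 0, 0, 0.09, -0.052, 0.061, 0.75

-0.0089, -0.0162, 0.0062, -0.003, -0.003, 0.02, 0.75, -0.0172, -0.0328, 0.0123, -0.006, -0.006, 0.04, 0.75, -0.0249, -0.0497, 0.0183, -0.008, -0.008, 0.06, 0.75, -0.032, -0.0669, 0.0243, -0.01, -0.011, 0.081, 0.75, -0.0383, -0.0844, 0.03, -0.011, -0.013, 0.102, 0.75, -0.0441, -0.1022, 0.0355, -0.012, -0.015, 0.123, 0.75, -0.0491, -0.1204, 0.0408, -0.013, -0.017, 0.145, 0.75, -0.0535, -0.1387, 0.0458, -0.014, -0.019, 0.168, 0.75, -0.0572, -0.1573, 0.0504, -0.014, -0.021, 0.191, 0.75, -0.0572, -0.1573, 0.0504, -0.014, -0.021, 0.191, 0.75

0, -0.0001, 0.0069, -0.029, -0.003, 0, 0.75, 0, -0.0001, 0.0139, -0.058, -0.007, 0, 0.75, 0, -0.0001, 0.0208, -0.086, -0.011, 0, 0.75, 0, -0.0001, 0.0278, -0.115, -0.015, 0, 0.75, 0, -0.0001, 0.0347, -0.144, -0.018, 0, 0.75, 0, -0.0001, 0.0416, -0.173, -0.022, 0, 0.75, 0, -0.0001, 0.0486, -0.201, -0.026, 0, 0.75, 0, -0.0001, 0.0555, -0.23, -0.03, 0, 0.75, 0, -0.0001, 0.0555, -0.23, -0.03, 0, 0.75, 0, -0.0001, 0.0555, -0.23, -0.03, 0, 0.75

[(np.float64(0.0), [-0.74, 1.14, 0.5, -0.32, 2.51, 1.2]), (np.float64(0.0), [-0.88, 0.4, 1.1, -0.0, 1.65, 0.87]), (np.float64(0.0), [-1.23, 0.21, 1.36, 0.0, 1.57, 0.16])]
```

move_arm(
  steps=[0,0,0,0,0,0.001,-1,0,0,0,0,0,0.001,-1,0,0,0,0,0,0.001,0.75,0,0,0,0,0,0.001,0.75,0,0,0,0,0,0.001,0.75,0,0,0,0,0,0.001,0.75,0,0,0,0.023,-0.013,0.016,0.75,0,0,0,0.045,-0.026,0.031,0.75,0,0,0,0.068,-0.039,0.046,0.75,0,0,0,0.09,-0.052,0.061,0.75],
)

```text
clock: 55.2
position: [0.494, -0.4495, 0.1229]
ee_rot: [-0.128, 0.836, -0.225, -0.483]
contact_force: [0.1, -1.7, 0.7]
width: 0.0746
gripper_force: 0.0
```

move_arm(
  steps=[-0.0089,-0.0162,0.0062,-0.003,-0.003,0.02,0.75,-0.0172,-0.0328,0.0123,-0.006,-0.006,0.04,0.75,-0.0249,-0.0497,0.0183,-0.008,-0.008,0.06,0.75,-0.032,-0.0669,0.0243,-0.01,-0.011,0.081,0.75,-0.0383,-0.0844,0.03,-0.011,-0.013,0.102,0.75,-0.0441,-0.1022,0.0355,-0.012,-0.015,0.123,0.75,-0.0491,-0.1204,0.0408,-0.013,-0.017,0.145,0.75,-0.0535,-0.1387,0.0458,-0.014,-0.019,0.168,0.75,-0.0572,-0.1573,0.0504,-0.014,-0.021,0.191,0.75,-0.0572,-0.1573,0.0504,-0.014,-0.021,0.191,0.75],
)

```text
clock: 56.2
position: [0.4771, -0.4709, 0.3198]
ee_rot: [0.005, 0.996, -0.09, 0.003]
contact_force: [-0.6, 0.1, 0.2]
width: 0.0748
gripper_force: 0.0
```

move_arm(
  steps=[0,-0.0001,0.0069,-0.029,-0.003,0,0.75,0,-0.0001,0.0139,-0.058,-0.007,0,0.75,0,-0.0001,0.0208,-0.086,-0.011,0,0.75,0,-0.0001,0.0278,-0.115,-0.015,0,0.75,0,-0.0001,0.0347,-0.144,-0.018,0,0.75,0,-0.0001,0.0416,-0.173,-0.022,0,0.75,0,-0.0001,0.0486,-0.201,-0.026,0,0.75,0,-0.0001,0.0555,-0.23,-0.03,0,0.75,0,-0.0001,0.0555,-0.23,-0.03,0,0.75,0,-0.0001,0.0555,-0.23,-0.03,0,0.75],
)

```text
clock: 57.2
position: [0.2494, -0.5003, 0.3119]
ee_rot: [-0.0, 0.996, 0.085, 0.0]
contact_force: [0.5, 0.0, 0.1]
width: 0.0746
gripper_force: 0.0
```

Run:
```python
from h import *
s=grab('side','sF');c=grab('scene','cF')
a=cv2.resize(s['pixels'][110:345,205:345],(300,504),interpolation=cv2.INTER_CUBIC);b=cv2.resize(c['pixels'][130:300,120:400],(498,302),interpolation=cv2.INTER_CUBIC)
b2=cv2.resize(c['pixels'][130:235,120:290],(498,202) if 0 else (327,202),interpolation=cv2.INTER_CUBIC)
o=np.zeros((504,798,3),np.uint8);o[:,:300]=a;o[:302,300:]=b;o[302:,300:627]=b2
cv2.imwrite('pics/final.png',o);print(manip.get_state()['position'])
```

```text
[ 0.25026952 -0.50020471  0.31222225]
```

View pics/final.png

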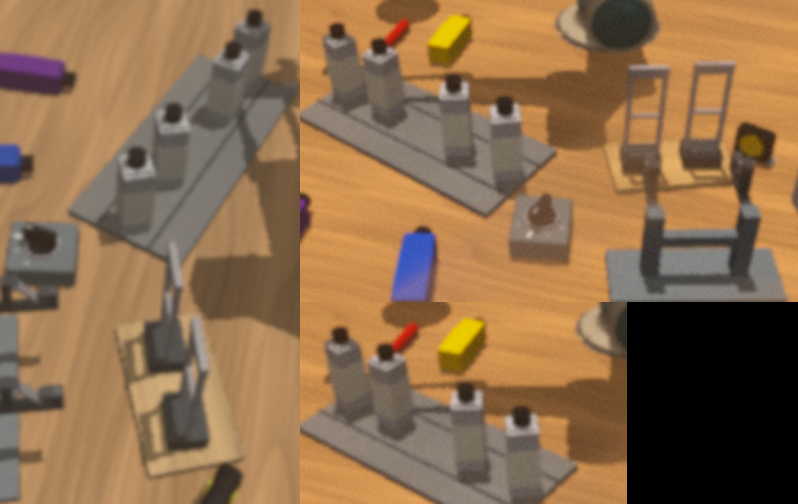

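All four tins and both weights are standing. I'll check positions by triangulating the caps at side (255,18), (233,50), (173,112), (137,158) and scene (338,32), (379,47), (454,83), (504,105).

Run:
```python
from h import *
s=load('sF');c=load('cF')
for (a,b),(e,f) in zip([(255,18),(233,50),(173,112),(137,158)],[(338,32),(379,47),(454,83),(504,105)]):
    A=[];y=[]
    for d,u in((s,(205+a/2.143,110+b/2.145)),(c,(120+(e-300)/1.779,130+f/1.776))):
        o,r=ray(d,*u);r/=np.linalg.norm(r);M=np.eye(3)-np.outer(r,r);A.append(M);y.append(M@o)
    X=np.linalg.solve(sum(A),sum(y));print(X.round(3),lane(X).round(4))
B=np.array([.439,.224]);bx=np.array([.911,.413]);by=np.array([-.413,.911])
for (a,b) in [(172,265),(198,345)]:
    w=atz(s,205+a/2.143,110+b/2.145,.212)[:2]-B;print('w',w@bx,w@by)
```

```text
[ 0.422 -0.408  0.149] [-0.0049 -0.1992]
[ 0.447 -0.31   0.149] [-0.011  -0.0984]
[ 0.515 -0.136  0.152] [-0.0004  0.0883]
[ 0.547 -0.035  0.15 ] [-0.0012  0.1943]
w 0.003353936205359665 -0.049964694766046806
w 0.001473178577623769 0.05447479267209047
```

```bash
python3 -c "
from rig import manip
print(manip.sign_off())"
```

```text
the job is handed in; nothing more can be done
None
```

I handed the job in at about 57 s, with no result reported back: the selector was last measured near 0.40 rad (at 10.5 s, not re-measured since), both weights stand on the spray board within about 5 mm of my targets, and all four tins, the first-standing one included, stand in the lane within about 11 mm of its middle line.

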